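# Stand the reference standard on its pedestal

### The job

Take the top-heavy reference standard out of its slanted rest and stand it upright, narrow foot down, in the middle of the pedestal's platform, inside the engraved ring. Feel for the platform and set the foot down gently on it before you let go (never drop or topple the standard), then release slowly and leave it standing still by itself. Do not disturb the dropper bottle, the brown bottle or the beaker.

Things in the scene. Friction and masses are not known exactly. Their poses are not given: they have to be found in the camera images.
- standard: Loose metal reference standard, 155 mm tall, 0.2 to 0.3 kg, centre of mass 114 mm above the foot. Round foot 24 mm wide, 9 mm high; stem 12 mm wide; drum head 40 mm in diameter from 110 to 155 mm, with two orange bands. Origin: centre of the foot's underside; +z runs along the stem to the head. Starts leaning in the rest, z axis 28 degrees from vertical. Standing free it topples beyond about 6 degrees.
- standard_grip (a point): The place to grip the standard: on its axis in the middle of the drum head, 135 mm from the foot (10 mm of straight side remain above, 25 mm below). Axes as the standard's. Fingers go either side of the head, closing level, across the lean; then draw it out along its own axis.
- rest: Grey slanted rest, fixed, base 150 x 84 x 8 mm, 135 mm high; origin: centre of the base's underside. The standard's foot centre starts at (0.040, 0, 0.032) m in its frame, the head leaning to its -x. A stop under the foot and two black pads under the head's lower side (110 to 122 mm from the foot, within 17 mm of the middle) carry it; the head's sides are free.
- pedestal: Fixed pedestal: dark round base 96 mm wide, sleeve with a small black clamp knob, clamped telescopic column (rigid below 80 N) with a level round platform 66 mm wide, on it an engraved black ring 50 mm wide. Origin: centre of the base's underside, on the platform's vertical axis. The height is not reported: the platform's top is 55 to 95 mm above this origin and must be felt for or seen.
- dropper_bottle: White squeeze bottle with a pointed red cap, 42 mm in diameter, 110 mm tall, stands loose at the front of the worktop; origin: centre of its underside. Bystander.
- brown_bottle: Light brown bottle with a black cap, 56 mm in diameter, 115 mm tall, stands loose at the front of the worktop; origin: centre of its underside. Bystander.
- beaker: Grey-green plastic beaker, 85 mm in diameter at the rim, 108 mm tall, stands loose at the front of the worktop; origin: centre of its underside. Bystander.
There are look-alikes about, which are no part of the job. What is shaped like the pedestal but turquoise is not meant.

How it is judged:
On the way, in this order (a step that is already met when the one before it is completed fails the run):
1. the standard is lifted out of the rest by the fingers (distance of standard from where it was at the start of the episode above 0.06 m and contact force between standard and the fingers above 1 N and contact force between standard and rest below 0.05 N), for 0.1 s.
2. still held by the fingers, the standard's foot touches the pedestal's platform, upright within 6 degrees and within 12 mm of its middle (angle between standard's own z axis and vertical below 0.105 rad and horizontal distance between standard and pedestal below 0.012 m and contact force between standard and the fingers above 0.5 N and contact force between standard and pedestal above 0.3 N), for 0.1 s.
At the end, for the whole second after the job is handed in: The standard stands by itself on the pedestal's platform, upright within 2.3 degrees, foot centre within 12 mm of the pedestal's axis (wholly inside the engraved ring), released and at rest (a faint rocking below 0.4 rad/s is allowed) (angle between standard's own z axis and vertical below 0.04 rad and horizontal distance between standard and pedestal below 0.012 m and contact force between standard and pedestal above 0.8 N and contact force between standard and the fingers below 0.01 N and linear speed of standard below 0.02 m/s and angular speed of standard below 0.4 rad/s); the robot touches nothing.
It fails at once if the standard topples (leans more than 63 degrees) (angle between standard's own z axis and vertical above 1.1 rad).
It fails at once if the standard is pressed or struck on the pedestal with more than 45 N (contact force between standard and pedestal above 45 N).
It fails at once if the dropper bottle is displaced by more than 20 mm (distance of dropper_bottle from where it was at the start of the episode above 0.02 m).
It fails at once if the brown bottle is displaced by more than 20 mm (distance of brown_bottle from where it was at the start of the episode above 0.02 m).
It fails at once if the beaker is displaced by more than 20 mm (distance of beaker from where it was at the start of the episode above 0.02 m).
It also fails if it takes over 54 s, if anything falls off the work surface, if the arm or the gripper's body presses on something with over 40 N, if the wrist force passes 120 N, or if a joint passes its speed limit or range.

### The arm

A 6-joint arm with a two-finger parallel gripper is mounted at the origin on a cart in front of the work surface, level with it; the furniture and walls round the work are solid. World frame = base frame: x ahead of the robot, y to its left, z up, the work surface at z = 0. Lengths are in m, angles in rad, forces in N, time in s.
With the tool pointing down it reaches from about 0.35 to 0.975 m from the base axis. Payload 17.4 kg.
Tool frame: the origin (TCP) lies at the very end of the fingers, on their centre line; the grasp point (between the pads) lies 19 mm behind it (manip.hold_point_z is the distance from the TCP to the grasp point, in m); z points along the fingers, y is the direction in which the jaws open and shut (so a half turn about z gives the same grasp; the last joint's range is limited). The gripper opens to 85 mm and grips with 20 to 120 N. Pads are 22 mm wide; open, the fingers measure 114 mm over their backs; the gripper's body (76 mm by 85 mm) begins 54 mm behind the grasp point. The pads swing forward as they close: fully open they stand 13 mm farther back than shut.
Start: joints at [-1.186, 0.116, 1.442, -0, 1.584, -0.038], TCP at [0.277, -0.616, 0.2] pointing down, gripper open.
Joint ranges: [-2.83, 2.83], [-0.83, 2.19], [0.07, 2.5], [-1.14, 4.28], [0.01, 3], [-2.97, 2.97]. Speed limits (rad/s): [1.89, 1.89, 2.22, 3.14, 3.14, 3.14].

### API

Orientations are given as a 3x3 rotation matrix whose columns are the frame's x, y, z axes.
In Python, from workcell import manip gives the robot as it stands.
- The arm moves only by the tool play_rows, never from a script. Its argument "moves" is a list of rows, each a list of 2 entries, a list of its own where there are three numbers: the shift along the tool's x, y, z in cm, then the turn about the tool's z in rad. In form: [[[x, y, z], yaw], ...]. A call has 1 to 12 rows; each row is the pose to reach, as a shift and turn from the pose commanded when the call began, along the tool's axes at that moment; what a row does not reach only later rows make up. A row lasts 1/12 s, in which the tool goes at most 41.7 mm and 7.16 degrees, less where a joint would pass 70% of its speed; a pose out of reach is approached as far as the arm can. A call with a gripper value outside its range is refused whole. "grip" is the opening, from 0 (shut) to 1 (fully open), set as the call begins (left out, the last holds). The fingers move at their own pace and stop on an object; "grip_force" is the grip in N (left out, the last holds). Time passes only in rows, so rows that repeat a pose let the fingers close. It gives the time, the measured TCP pose, the force and the opening at its end, in the units of the state.
- manip.read_state(): the state, without advancing time (a new reading comes with each control period).
- manip.snapshot(name): name is "scene" or "top"; returns the picture (420x560x3 uint8, red, green, blue); there is no depth.
- manip.get_calibration(name): a dict with "vfov" (degrees; the focal length in pixels is half the picture's height over the tangent of half this angle, whatever the lens; pixels are square), "cx", "cy" (the principal point, pixels), "dist_coeffs" ([k1, k2, p1, p2, k3] as OpenCV has them; the pictures are not rectified), "rvec" (rotation vector, rad) and "tvec" (3), from world to camera coordinates, as OpenCV has them. Camera axes: x right, y down, z forward; pixel columns grow to the right and rows downward; lengths in m; the calibration is good to about 2 mm. A picture is of the moment at which its call begins. get_calibration takes no time and is no camera call.
- manip.close_job(): hands the job in, once; it reports no verdict.
Trained networks look in the newest picture that a camera, given by its name, has taken for a name from the list of things; names that differ only in an ending like _2 or _b are one class to them, and where a whole thing is asked for, a point or a joint stands for the part that bears it (a point fixed in the world has none). Each returns a list of dicts, best first, with "confidence" (0 to 1); they miss things now and then, are a little off and sometimes report something else, mostly with a low value. They report only what shows in the picture. A call takes as long as a camera call. They do not tell look-alikes from the thing itself.
- manip.masks_of(camera, name): "mask" (420x560 bool, what is visible of it) and "xy" ([column, row] in pixels, amid what is visible of it).
The state is a dict: "time_s": time; "joint_pos": joint angles; "qvel": joint speeds; "joint_efforts": joint torques, N m; "ee_pos": TCP position; "tool_rot": TCP orientation; "ft_force": force on the tool from outside, world axes, zero at the start; "ft_torque": the same for the moment, N m; "finger_gap": finger opening in m.
Only numpy, scipy, OpenCV 4.12 (cv2) and the standard library are available. Lean on these libraries where they do the work, as an engineer would, in place of code of your own. Each camera call takes 0.05 s, during which the arm holds its last target.

## Working session

There is one attempt and no reset: what is moved stays moved. The work goes in short steps, Python scripts to look and compute and a tool call to move; the robot and the scene stay as the last step left them, time stands still between calls to the robot, and variables do not carry over. Pictures are saved under pics/ and viewed, and the job is handed in when it is done.

Besides the shell and the picture viewer there is one more tool, called after "Emit:" in YAML: its name, and indented under it one key for each argument. play_rows: Moves the arm, as the interface text tells. Its arguments: {"type":"object","properties":{"moves":{"type":"array","items":{"type":"array"}},"grip":{"type":"number"},"grip_force":{"type":"number"}},"required":["moves"]}

```bash
ls; mkdir -p pics; python3 - <<'E'
from workcell import manip
import cv2,numpy as np
s=manip.read_state()
for k in s: print(k,np.round(s[k],4).tolist())
for n in ("scene","top"):
    im=manip.snapshot(n); cv2.imwrite(f"pics/{n}0.png",im[:,:,::-1]); c=manip.get_calibration(n); print(c)
    for o in ("standard","pedestal","rest"):
        for d in manip.masks_of(n,o): print(n,o,d['confidence'],d['xy'],d['mask'].sum())
print(manip.hold_point_z)
E
```

```text
pics
time_s 0.0
joint_pos [-1.1858, 0.1165, 1.4423, 0.0, 1.584, -0.0378]
qvel [-0.0001, 0.0003, -0.0016, 0.0016, -0.0007, -0.0007]
joint_efforts [0.0013, -73.1993, -63.2493, 0.0001, 0.0063, 0.0]
ee_pos [0.2769, -0.6154, 0.1996]
tool_rot [[0.9119, 0.4103, -0.0004], [0.4103, -0.9119, 0.0011], [0.0001, -0.0012, -1.0]]
ft_force [-0.3481, -0.7543, 0.4927]
ft_torque [-0.0288, 0.0131, -0.0043]
finger_gap 0.0853
{'vfov': 47.52350307428116, 'cx': 282.1897635807889, 'cy': 212.6571170299262, 'dist_coeffs': array([0.00130814, 0.        , 0.        , 0.        , 0.        ]), 'rvec': array([ 2.04398426, -0.89990634,  0.45494033]), 'tvec': array([-0.42508864,  0.31389302,  1.28881491])}
scene pedestal 0.94 [219.5, 230.8] 573
scene rest 0.63 [303.8, 254.2] 570
{'vfov': 57.30671180178633, 'cx': 283.2343692055119, 'cy': 216.1469783932193, 'dist_coeffs': array([0.0375688, 0.       , 0.       , 0.       , 0.       ]), 'rvec': array([ 2.05046054, -2.17277047,  0.23205208]), 'tvec': array([-0.02298569,  0.55072956,  1.17946651])}
top standard 0.61 [320.6, 206.5] 220
top standard 0.5 [271.1, 246.9] 153
top pedestal 0.72 [230.5, 252.1] 663
top rest 0.84 [313.8, 210.0] 868
top rest 0.22 [238.9, 204.5] 625
0.0187
```

View pics/scene0.png

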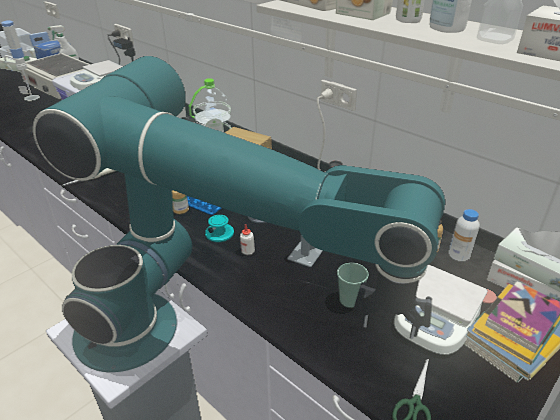

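View pics/top0.png

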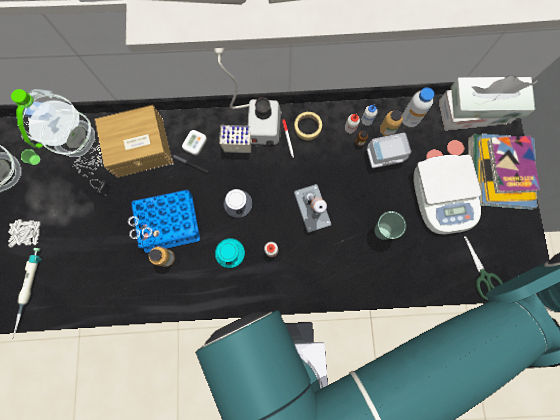

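```bash
python3 - <<'E'
import cv2
for n,(a,b,c,d) in {"scene":(190,330,170,290),"top":(200,340,170,290)}.items():
    im=cv2.imread(f"pics/{n}0.png")[c:d,a:b]
    cv2.imwrite(f"pics/{n}0z.png",cv2.resize(im,None,fx=5,fy=5,interpolation=cv2.INTER_CUBIC))
E
```

```text
(no output)
```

View pics/scene0z.png

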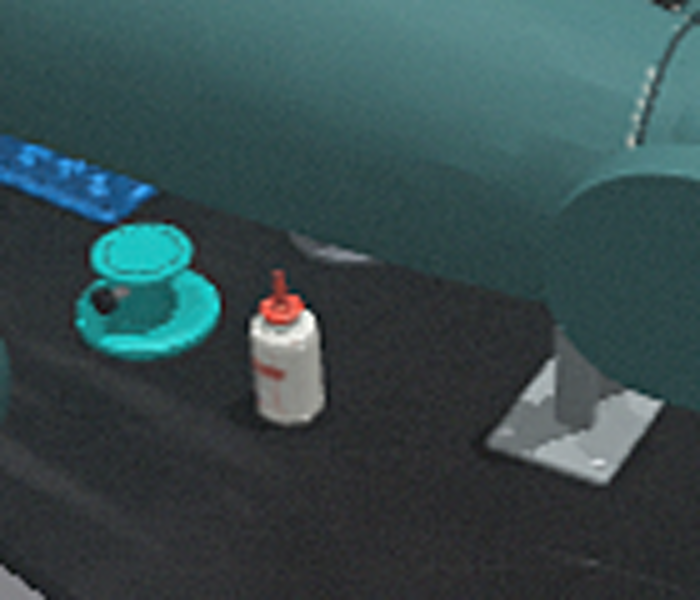

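View pics/top0z.png

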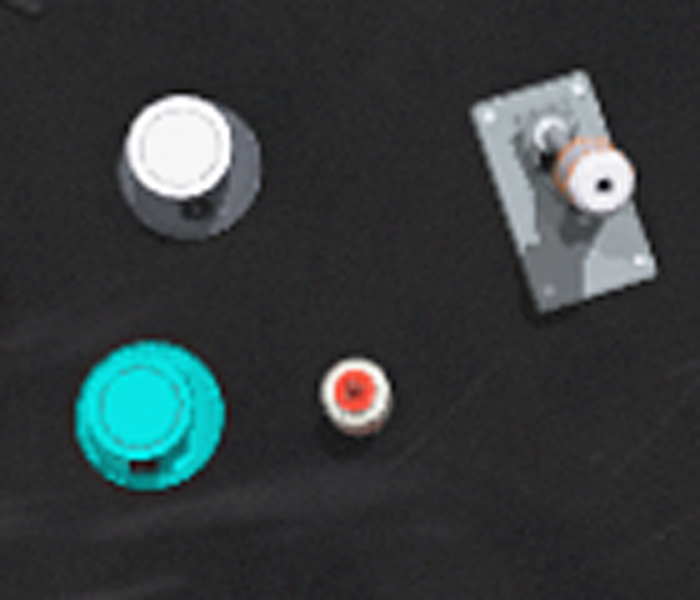

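The pedestal shape at top (237,202), with a dark base and white platform, fits the description. The one at (230,252) is turquoise, so it is the look-alike. The only standard is at top (320,206), leaning in the grey rest at (313,208). Next I fit the poses.

```bash
cat > h.py <<'E'
import cv2,numpy as np
from workcell import manip
from scipy.optimize import least_squares
class Cam:
    def __init__(s,n):
        c=manip.get_calibration(n); f=210/np.tan(np.radians(c['vfov'])/2)
        s.K=np.array([[f,0,c['cx']],[0,f,c['cy']],[0,0,1.]]); s.d=c['dist_coeffs']; s.r=c['rvec']; s.t=c['tvec']
        s.R=cv2.Rodrigues(s.r)[0]; s.C=-s.R.T@s.t
    def proj(s,P): return cv2.projectPoints(np.array(P,float).reshape(-1,3),s.r,s.t,s.K,s.d)[0].reshape(-1,2)
    def atz(s,px,z):
        u=cv2.undistortPoints(np.array(px,float).reshape(-1,1,2),s.K,s.d).reshape(-1,2)
        D=np.c_[u,np.ones(len(u))]@s.R
        return s.C+D*((z-s.C[2])/D[:,2])[:,None]
def circ(c,r,n=72):
    a=np.linspace(0,2*np.pi,n,endpoint=False); return np.array(c)+r*np.c_[np.cos(a),np.sin(a),0*a]
def ucirc(o,R,h,r,n=60):
    a=np.linspace(0,2*np.pi,n,endpoint=False); return np.array(o)+(np.c_[r*np.cos(a),r*np.sin(a),0*a+h])@R.T
def zoom(im,a,b,c,d,k,curves,fn):
    z=cv2.resize(im[c:d,a:b],None,fx=k,fy=k,interpolation=cv2.INTER_CUBIC)
    for p,col in curves:
        q=((p-[a,c]+.5)*k-.5).round().astype(int); cv2.polylines(z,[q.reshape(-1,1,2)],True,col,1)
    cv2.imwrite(fn,z)
E
python3 - <<'E'
from h import *
T=Cam("top"); print("cam",T.C)
uz=lambda p:(np.array(p,float)+.5)/5-.5+[200,170]
# rest corners
w=T.atz(uz([(472,108),(585,70),(655,270),(543,312)]),0.008); print(w)
# pedestal clicks
im=cv2.imread("pics/top0.png")
# platform: bright pixels
m=(im.min(2)>170).astype(np.uint8); n,l,st,ce=cv2.connectedComponentsWithStats(m[185:225,215:260]); print(st,ce)
for z in(.055,.075,.095): print(z,T.atz([[235.8,199]],z))
# rest pose
def res(p):
    x,y,t=p;R=np.array([[np.cos(t),-np.sin(t)],[np.sin(t),np.cos(t)]])
    c=np.array([[.075,.042],[.075,-.042],[-.075,-.042],[-.075,.042]])@R.T+[x,y]
    return (T.proj(np.c_[c,np.full(4,.008)])-uz([(472,108),(585,70),(655,270),(543,312)])).ravel()
m=w.mean(0); e=w[0]+w[1]-w[2]-w[3]
s=least_squares(res,[m[0],m[1],np.arctan2(e[1],e[0])]); print(s.x,res(s.x))
E
```

```text
cam [ 0.28816654 -0.03897767  1.26902066]
[[ 0.6439654  -0.09709552  0.008     ]
 [ 0.66636159 -0.17590025  0.008     ]
 [ 0.52479702 -0.21198484  0.008     ]
 [ 0.50071998 -0.13526332  0.008     ]]
[[   0    0   45   40 1474]
 [  10    4   21   21  326]] [[22.33175034 20.7550882 ]
 [20.5        13.82515337]]
0.055 [[0.61529785 0.09621504 0.055     ]]
0.075 [[0.60990863 0.09398785 0.075     ]]
0.095 [[0.60451941 0.09176066 0.095     ]]
[ 0.58402668 -0.15503838  0.26316246] [-0.65096843 -0.40447091  0.03079539 -0.28590327  0.98856103  0.61115003
 -0.37981035  0.03260746]
```

```bash
cat >> h.py <<'E'
def Rz(t): return np.array([[np.cos(t),-np.sin(t),0],[np.sin(t),np.cos(t),0],[0,0,1]])
def std_pose(x,y,t):
    a=np.radians(28); Ry=np.array([[np.cos(a),0,-np.sin(a)],[0,1,0],[np.sin(a),0,np.cos(a)]])
    R=Rz(t); return R@[.04,0,.032]+[x,y,0], R@Ry
def rest_curves(T,x,y,t):
    R=Rz(t);c=np.array([[.075,.042,.008],[.075,-.042,.008],[-.075,-.042,.008],[-.075,.042,.008]])@R.T+[x,y,0]
    o,Q=std_pose(x,y,t)
    return [(T.proj(c),(0,255,0)),(T.proj(ucirc(o,Q,.155,.02)),(0,0,255)),(T.proj(ucirc(o,Q,.110,.02)),(255,0,255)),(T.proj(ucirc(o,Q,.009,.012)),(255,255,0))]
E
python3 - <<'E'
from h import *
T=Cam("top"); im=cv2.imread("pics/top0.png")
zoom(im,285,345,180,240,10,rest_curves(T,.584,-.155,.263),"pics/r1.png")
zoom(im,210,265,180,225,12,[],"pics/p1.png")
g=im[:,:,0].astype(int); print(g[180:225:2,214:262:2])
E
```

```text
[[ 41  41  41  40  40  43  43  42  43  44  41  41  43  41  42  41  41  44
   44  43  42  44  41  41]
 [ 41  42  43  44  42  43  45  42  42  40  41  37  43  42  41  43  41  41
   42  45  39  41  43  37]
 [ 41  41  45  43  42  43  42  39  41  41  40  42  43  38  40  42  42  38
   42  35  38  36  42  39]
 [ 45  41  42  40  40  44  40  39  41  41  39  42  40  41  42  44  41  42
   38  41  41  40  40  39]
 [ 44  42  44  39  43  41  40  43  36  35  26  29  27  34  38  41  41  42
   44  40  36  38  41  43]
 [ 40  43  39  36  40  41  39  35  66 227 254 254 250 212  96  41  41  41
   39  39  42  42  40  40]
 [ 39  44  42  39  41  43  39 150 254 241 228 241 228 244 253 124  86  37
   41  40  39  42  40  39]
 [ 43  40  41  43  43  39  99 254 235 247 247 246 247 247 221 253 120  90
   35  38  38  43  39  40]
 [ 44  41  45  42  39  32 210 244 247 246 246 246 246 247 245 251 108 115
   91  37  39  40  41  40]
 [ 44  44  40  37  41  48 253 223 247 246 246 246 246 246 246 242 141 119
  111  34  40  38  39  42]
 [ 41  43  40  37  40  75 249 222 247 246 246 246 246 246 246 247 123 119
  116  33  39  4
[... 523 characters left out ...]
41  42  36  41  39  49  84  85  91  90  49  45  38  54 133 114 101
   40  42  43  39  41  45]
 [ 44  43  42  44  43  42  40  59  83  82  89  87  79  76  87 111  99  36
   44  42  38  43  41  41]
 [ 43  42  42  43  40  39  41  36  29  69  74  77  79  81 102  35  41  42
   47  42  46  38  42  44]
 [ 41  40  41  36  43  44  39  42  42  30  34  37  38  38  40  45  38  47
   38  42  43  42  42  42]
 [ 38  42  41  40  42  41  39  43  43  45  41  42  43  47  45  41  49  41
   40  44  43  45  40  40]
 [ 45  41  40  41  38  41  39  41  42  43  44  41  40  42  44  40  43  44
   44  43  37  42  43  42]
 [ 40  44  41  46  42  42  40  49  41  41  40  43  41  46  42  42  40  43
   40  42  42  40  42  42]]
```

View pics/r1.png

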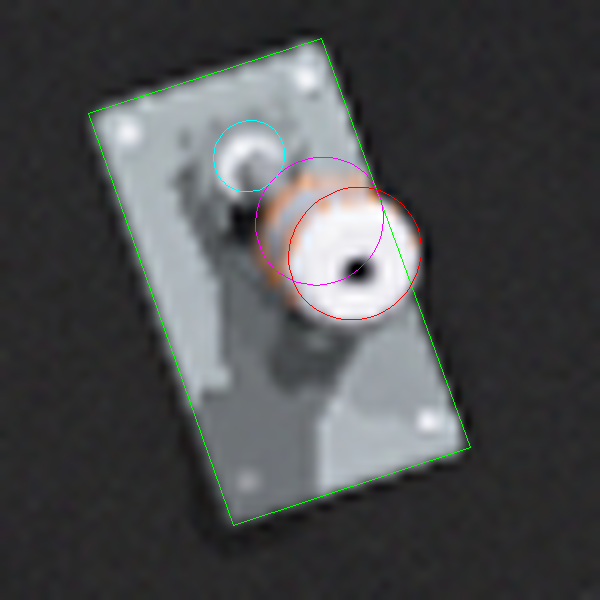

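View pics/p1.png

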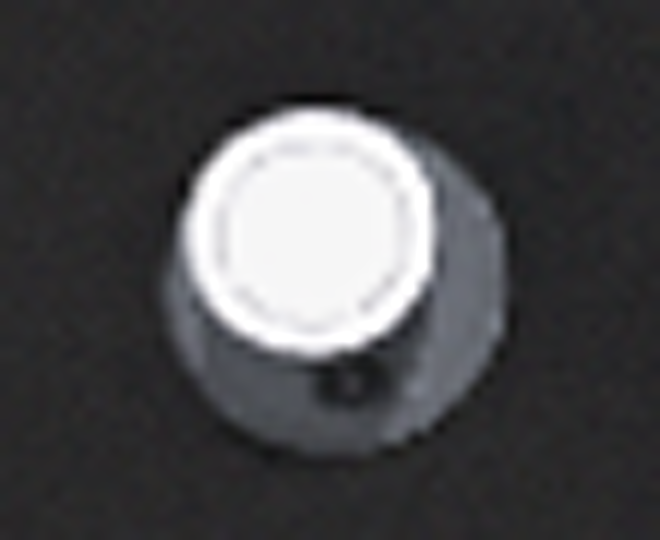

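```bash
python3 - <<'E'
from h import *
T=Cam("top"); im=cv2.imread("pics/top0.png")
k=12
big=cv2.resize(im[180:225,210:265],None,fx=k,fy=k,interpolation=cv2.INTER_CUBIC)
cv=lambda c:(c.reshape(-1,2)+.5)/k-.5+[210,180]
g=big[:,:,0]
def big_c(m):
    cs,_=cv2.findContours(m.astype(np.uint8),0,cv2.CHAIN_APPROX_NONE); return cv(max(cs,key=cv2.contourArea).astype(float))
plat=big_c(g>165)
base=big_c(g>68)
# keep base pts far from platform
pc=plat.mean(0); sel=np.linalg.norm(base-pc,axis=1)>11.8; base=base[sel]; print(len(base))
from scipy.spatial.distance import cdist
def dist(P,curve):
    return cdist(P,curve).min(1)
def resid(p,hb):
    x,y,H=p
    a=T.proj(circ((x,y,H),.033,720)); b0=T.proj(circ((x,y,0),.048,360)); b1=T.proj(circ((x,y,hb),.048,360))
    hull=cv2.convexHull(np.r_[b0,b1].astype(np.float32))
    rb=np.array([cv2.pointPolygonTest(hull,(float(u),float(v)),True) for u,v in base])
    ra=np.array([cv2.pointPolygonTest(a.astype(np.float32),(float(u),float(v)),True) for u,v in plat[::2]])
    return np.r_[rb,ra]
for hb in(.006,.010,.015):
    s=least_squares(resid,[.615,.09,.075],args=(hb,),diff_step=1e-3,loss='soft_l1',f_scale=.3); print(hb,s.x,np.sqrt(np.mean(s.fun**2)))
x,y,H=s.x
zoom(im,210,265,180,225,12,[(T.proj(circ((x,y,H),.033)),(0,0,255)),(T.proj(circ((x,y,H),.025)),(0,0,255)),(T.proj(circ((x,y,0),.048)),(0,255,0)),(T.proj(circ((x,y,hb),.048)),(0,255,0))],"pics/p2.png")
E
```

```text
676
0.006 [0.61471908 0.09632954 0.06042904] 0.22058650530717097
0.01 [0.61461739 0.0962784  0.06080458] 0.22832240906244752
0.015 [0.6145666  0.09620932 0.06104851] 0.25934806860940746
```

View pics/p2.png

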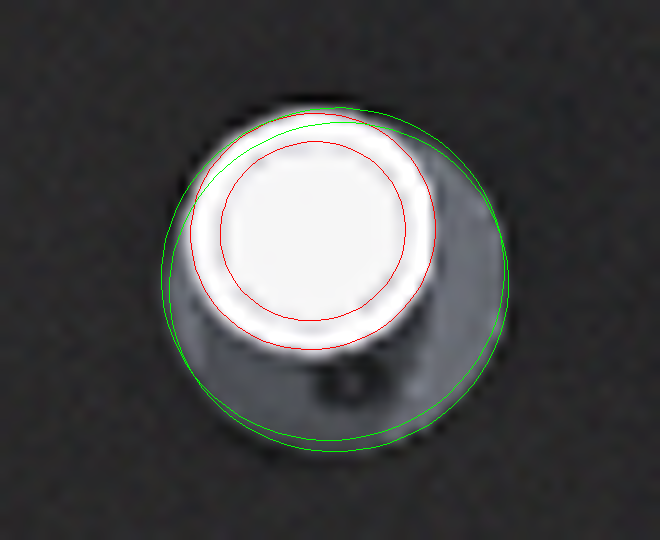

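Emit:
play_rows:
  moves:
    - [[0, 0, -4], 0]
    - [[3, -2, -8], 0.05]
    - [[44.5, -29.8, -8], 0.16]
    - [[44.5, -29.8, -8], 0.16]
    - [[44.5, -29.8, -8], 0.16]
    - [[44.5, -29.8, -8], 0.16]
    - [[44.5, -29.8, -8], 0.16]
    - [[44.5, -29.8, -8], 0.16]
    - [[44.5, -29.8, -8], 0.16]
    - [[44.5, -29.8, -8], 0.16]
    - [[44.5, -29.8, -8], 0.16]
    - [[44.5, -29.8, -8], 0.16]
  grip: 1

```text
time_s: 1.4
ee_pos: [0.5129, -0.2365, 0.2791]
tool_rot: [[0.966, 0.26, 0.001], [0.26, -0.966, -0.0], [0.0, 0.0, -1.0]]
ft_force: [0.6, -0.3, 0.1]
finger_gap: 0.0854
```

Emit:
play_rows:
  moves:
    - [[0, 0, 0], 0]
    - [[0, 0, 0], 0]

```text
time_s: 1.57
ee_pos: [0.5132, -0.2367, 0.2788]
tool_rot: [[0.965, 0.263, 0.0], [0.263, -0.965, -0.0], [0.0, 0.0, -1.0]]
ft_force: [-0.4, -0.4, 0.5]
finger_gap: 0.0856
```

```bash
python3 - <<'E'
from h import *
s=manip.read_state(); print(s['ee_pos'])
t=np.array([.5605,-.161,.25])
print(s['tool_rot'].T@(t-s['ee_pos'])*100 if hasattr(s['tool_rot'],'T') else np.array(s['tool_rot']).T@(t-np.array(s['ee_pos']))*100)
im=manip.snapshot("scene"); cv2.imwrite("pics/s1.png",im[:,:,::-1])
S=Cam("scene"); 
zoom(im[:,:,::-1].copy(),240,340,160,280,5,rest_curves(S,.584,-.155,.263),"pics/s1z.png")
E
```

```text
[ 0.51316086 -0.2366901   0.27883133]
[ 6.55855007 -6.05670576  2.88340889]
```

View pics/s1.png

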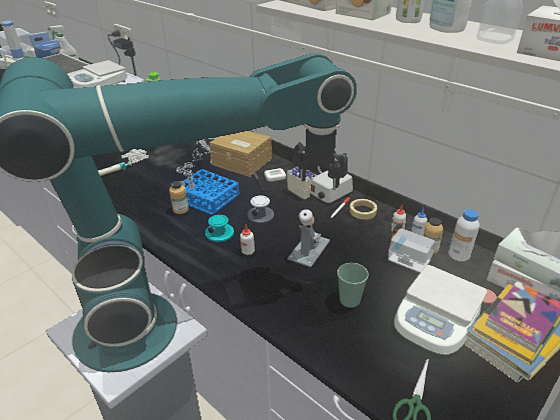

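View pics/s1z.png

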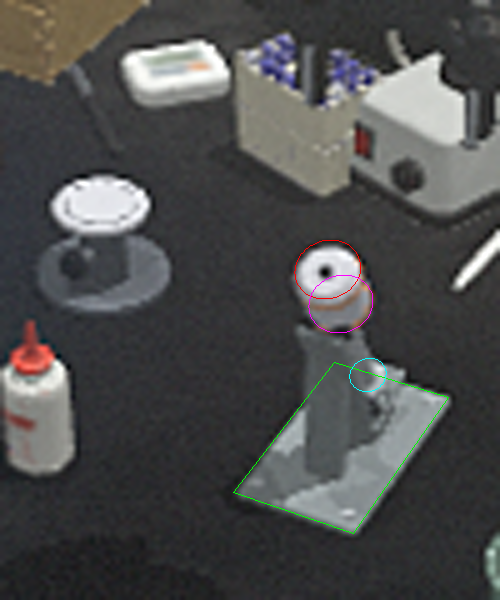

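The scene view is now clear: standard cap at about (304,214), pedestal platform at about (260,200). I triangulate both from the two cameras.

```bash
python3 - <<'E'
from h import *
T=Cam("top");S=Cam("scene")
it=cv2.imread("pics/top0.png"); is_=cv2.imread("pics/s1.png")
def blob(im,box,thr,k=8):
    a,b,c,d=box
    g=cv2.resize(im[c:d,a:b],None,fx=k,fy=k,interpolation=cv2.INTER_CUBIC).min(2)
    cs,_=cv2.findContours((g>thr).astype(np.uint8),0,cv2.CHAIN_APPROX_NONE)
    c_=max(cs,key=cv2.contourArea); 
    e=cv2.fitEllipse(cv2.convexHull(c_)); return ((np.array(e[0])+.5)/k-.5+[a,c]), np.array(e[1])/k,e[2]
def tri(p,q):
    f=lambda X:np.r_[T.proj(X)[0]-p,S.proj(X)[0]-q]
    s=least_squares(f,[.6,0,.1]); return s.x,s.fun
p=blob(it,(210,265,180,225),150);q=blob(is_,(247,275,190,212),150); print(p,q,"plat",tri(p[0],q[0]))
p=blob(it,(305,335,190,218),190);q=blob(is_,(290,316,205,224),190); print(p,q,"cap",tri(p[0],q[0]))
for st in[(.584,-.155,.263),(.583,-.155,.263),(.582,-.156,.263)]:
    o,R=std_pose(*st); print(o+R@[0,0,.155],o+R@[0,0,.135],T.proj(o+R@[0,0,.155]),S.proj(o+R@[0,0,.155]))
E
```

```text
(array([235.53060722, 198.91416931]), array([20.29664993, 21.30597878]), 70.11063385009766) (array([259.69761467, 200.60306072]), array([11.3738699 , 19.19556618]), 88.04783630371094) plat (array([0.61390928, 0.09532181, 0.06478948]), array([ 0.19592167, -0.28414516, -0.36488757,  0.07841272]))
(array([319.64541245, 205.07100391]), array([12.08894348, 13.44434547]), 161.4376220703125) (array([305.57409668, 213.97288513]), array([ 9.21731281, 12.00893021]), 88.47004699707031) cap (array([ 0.55351056, -0.16342015,  0.16558429]), array([ 0.20225197, -0.2848457 , -0.34153835,  0.09934815]))
[ 0.55235866 -0.163519    0.16885688] [ 0.56142523 -0.16107795  0.15119793] [[320.01578689 204.89733903]] [[305.03456562 213.36811347]]
[ 0.55135866 -0.163519    0.16885688] [ 0.56042523 -0.16107795  0.15119793] [[320.04223614 205.22659941]] [[304.81800896 213.51298646]]
[ 0.55035866 -0.164519    0.16885688] [ 0.55942523 -0.16207795  0.15119793] [[320.40751504 205.53684252]] [[304.85595342 213.7898234 ]]
```

Emit:
play_rows:
  moves:
    - [[3, -3, 1], 0]
    - [[6.6, -6.05, 2.9], 0]
    - [[6.6, -6.05, 2.9], 0]
    - [[6.6, -6.05, 2.9], 0]
    - [[6.6, -6.05, 6], 0]
    - [[6.6, -6.05, 9], 0]
    - [[6.6, -6.05, 10], 0]
    - [[6.6, -6.05, 10], 0]

```text
time_s: 2.28
ee_pos: [0.5588, -0.1641, 0.1766]
tool_rot: [[0.966, 0.258, -0.004], [0.258, -0.966, 0.001], [-0.003, -0.002, -1.0]]
ft_force: [-0.2, 0.1, 0.4]
finger_gap: 0.0856
```

```bash
python3 - <<'E'
from h import *
s=manip.read_state(); print(s['ee_pos'],s['ft_force'])
for n in("scene","top"):
    im=manip.snapshot(n)[:,:,::-1].copy(); C=Cam(n)
    b=(265,365,150,270) if n=="scene" else (275,375,160,260)
    zoom(im,*b,5,[],f"pics/g1{n}.png")
E
```

```text
[ 0.55883088 -0.16407617  0.17660584] [-0.24673793  0.1035568   0.42702384]
```

View pics/g1scene.png

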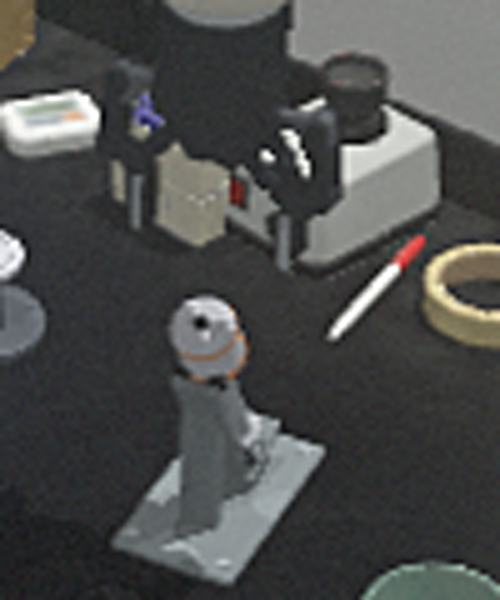

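View pics/g1top.png

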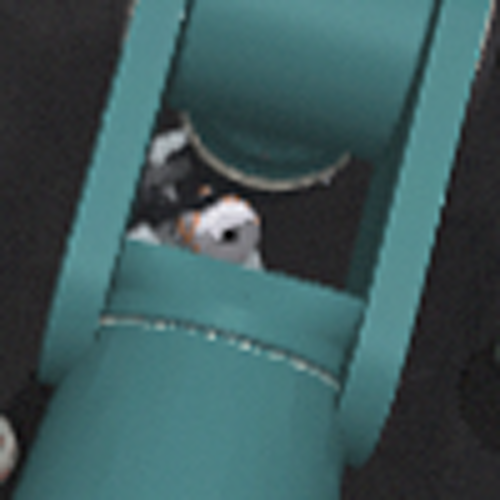

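```bash
python3 - <<'E'
from h import *
s=manip.read_state(); p=np.array(s['ee_pos']);R=np.array(s['tool_rot']); print(p)
S=Cam("scene");T=Cam("top")
for c in(S,T): print(c.proj([p,p+R@[0,.043,-.013],p-R@[0,.043,.013],p+R@[0,.043,-.053],p-R@[0,.043,.053]]))
for n in("scene","top"):
    im=manip.snapshot(n)[:,:,::-1]; cv2.imwrite(f"pics/g2{n}.png",im)
E
```

```text
[ 0.56027995 -0.16399092  0.18035502]
[[306.96318532 209.16615082]
 [320.31914645 209.4318248 ]
 [294.12699072 201.86233281]
 [320.89263391 198.15931244]
 [294.252977   190.72434576]]
[[320.33683321 201.31635965]
 [334.78534537 195.67377029]
 [306.68188435 204.74973872]
 [336.67073619 191.92247141]
 [307.5443511  201.31432293]]
```

View pics/g2scene.png

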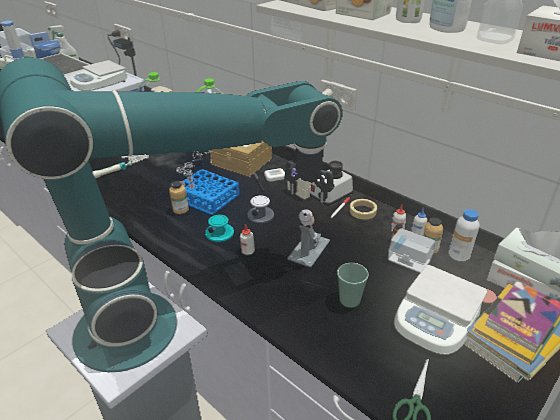

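View pics/g2top.png

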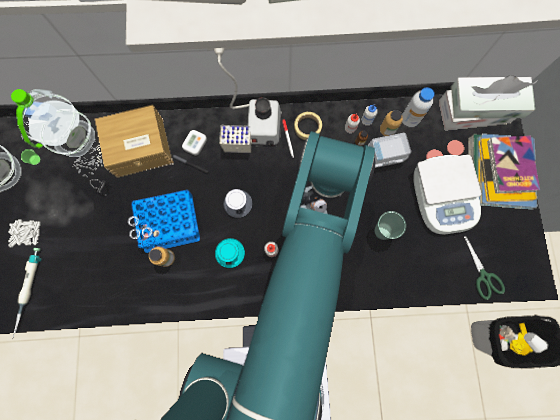

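```bash
python3 - <<'E'
from h import *
im=cv2.imread("pics/g2scene.png"); s=manip.read_state(); p=np.array(s['ee_pos']);R=np.array(s['tool_rot']); print(p,s['ft_force'])
S=Cam("scene")
zoom(im,265,365,140,260,5,[(S.proj([p+R@[0,y,-.013],p+R@[0,y,-.06]]),(0,255,0)) for y in(-.043,.043)],"pics/g3.png")
E
```

```text
[ 0.56081892 -0.16373872  0.18109143] [0.32298495 0.79192907 0.57850327]
```

View pics/g3.png

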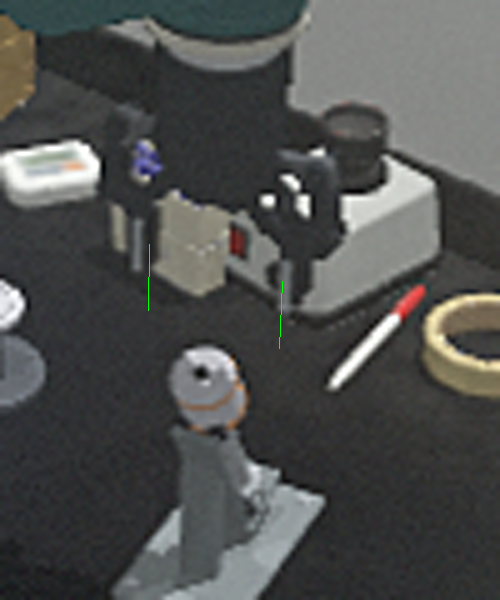

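```bash
python3 - <<'E'
from h import *
s=manip.read_state(); p=np.array(s['ee_pos']);R=np.array(s['tool_rot']);S=Cam("scene")
im=manip.snapshot("scene")[:,:,::-1].copy()
im=np.clip((im/255.)**.5*255,0,255).astype(np.uint8)
print(p,R)
cr=[(S.proj([p+R@[x,y,-.013] for x in(-.011,.011)]+[p+R@[x,y,-.053] for x in(.011,-.011)]),(0,255,0)) for y in(-.043,.043)]
zoom(im,280,340,170,220,12,cr,"pics/g4.png")
E
```

```text
[ 0.56081892 -0.16373872  0.18109143] [[ 9.65837886e-01  2.59135043e-01  2.49144817e-03]
 [ 2.59137892e-01 -9.65839922e-01 -8.92699940e-04]
 [ 2.17501027e-03  1.50783205e-03 -9.99996498e-01]]
```

View pics/g4.png

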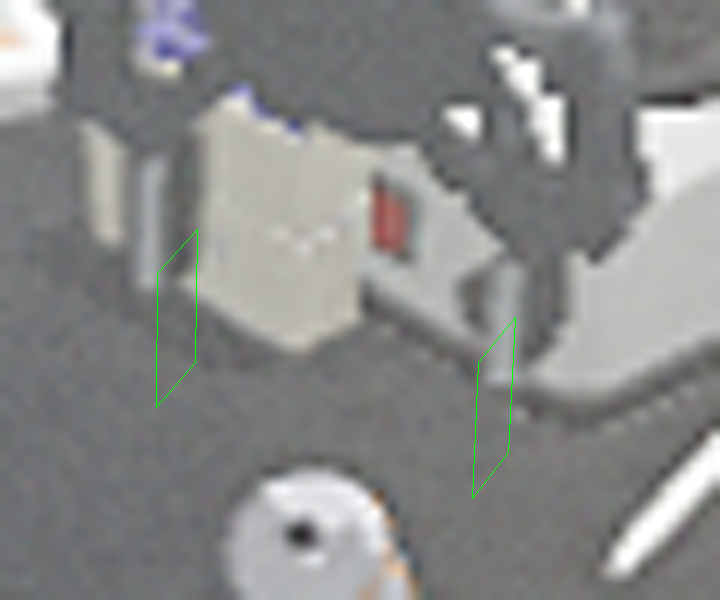

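```bash
python3 - <<'E'
from h import *
S=Cam("scene")
for fn,p,R,b in[("scene0",[.2769,-.6154,.1996],[[.9119,.4103,-.0004],[.4103,-.9119,.0011],[.0001,-.0012,-1]],(340,450,270,350)),("s1",[.5132,-.2367,.2788],[[.965,.263,0],[.263,-.965,0],[0,0,-1]],(285,365,130,210))]:
    im=cv2.imread(f"pics/{fn}.png"); im=np.clip((im/255.)**.5*255,0,255).astype(np.uint8);p=np.array(p);R=np.array(R)
    cr=[(S.proj([p+R@[x,y,-.013] for x in(-.011,.011)]+[p+R@[x,y,-.053] for x in(.011,-.011)]),(0,255,0)) for y in(-.043,.043)]
    zoom(im,*b,7,cr,f"pics/c{fn}.png")
E
```

```text
(no output)
```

View pics/cscene0.png

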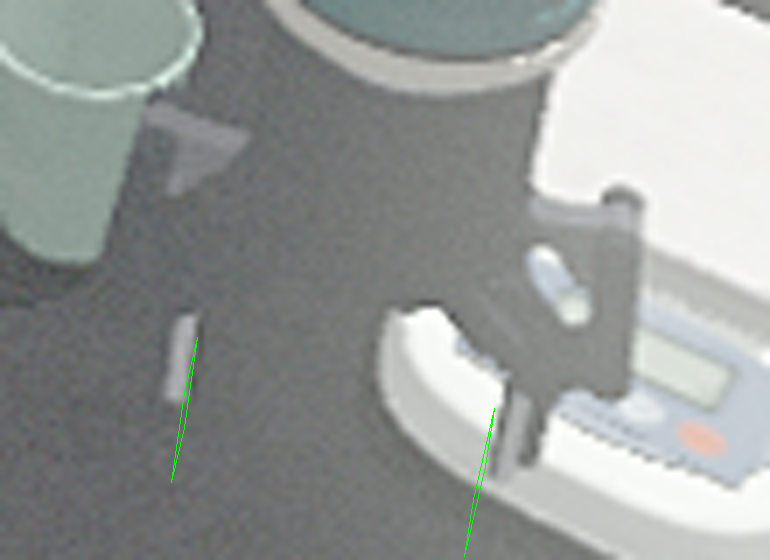

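View pics/cs1.png

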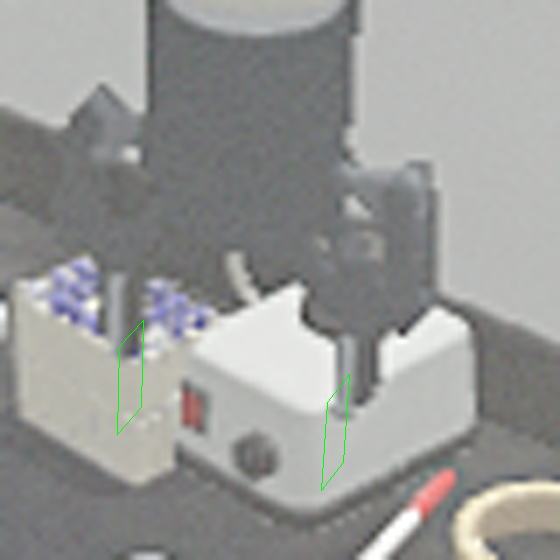

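The fingertips look a couple of cm higher in the picture than the reported TCP suggests. I'll descend to the nominal height, which is safe either way, and look again.

Emit:
play_rows:
  moves:
    - [[0, -0.2, 2], 0]
    - [[0, -0.25, 4], 0]
    - [[0, -0.25, 5.0], 0]
    - [[0, -0.25, 5.0], 0]
    - [[0, -0.25, 5.0], 0]

```text
time_s: 2.95
ee_pos: [0.5598, -0.1606, 0.1296]
tool_rot: [[0.966, 0.26, 0.0], [0.26, -0.966, -0.0], [0.0, 0.0, -1.0]]
ft_force: [0.4, 0.1, 0.2]
finger_gap: 0.0853
```

```bash
cat >> h.py <<'E'
def look(fn,b,k,cam="scene",gam=.6,ov=None):
    s=manip.read_state(); print(np.round(s['ee_pos'],4),np.round(s['ft_force'],2),round(float(s['finger_gap']),4),s['time_s'])
    im=manip.snapshot(cam)[:,:,::-1].copy(); im=np.clip((im/255.)**gam*255,0,255).astype(np.uint8)
    zoom(im,*b,k,ov or [],"pics/"+fn)
E
python3 - <<'E'
from h import *
look("g5.png",(265,345,170,270),6)
E
```

```text
[ 0.5598 -0.1606  0.1296] [0.41 0.08 0.17] 0.0853 2.95
```

View pics/g5.png

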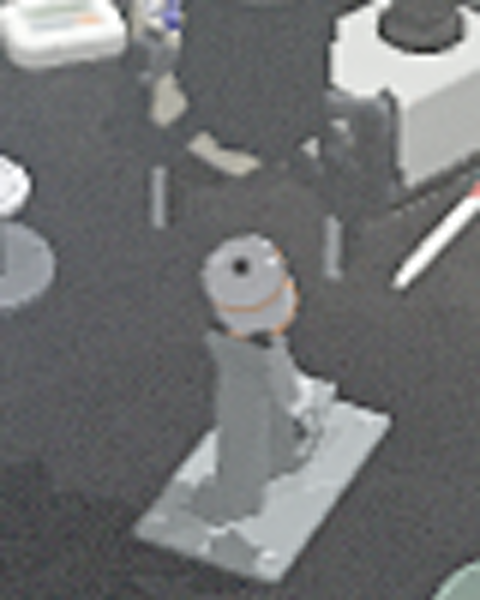

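```bash
python3 - <<'E'
from h import *
look("g6.png",(285,385,160,250),7,"top",.45)
print(Cam("scene").C)
E
```

```text
[ 0.5601 -0.1607  0.1302] [ 0.33 -0.17  0.45] 0.0853 3.0
[-0.34362774 -0.89952029  1.00650698]
```

View pics/g6.png

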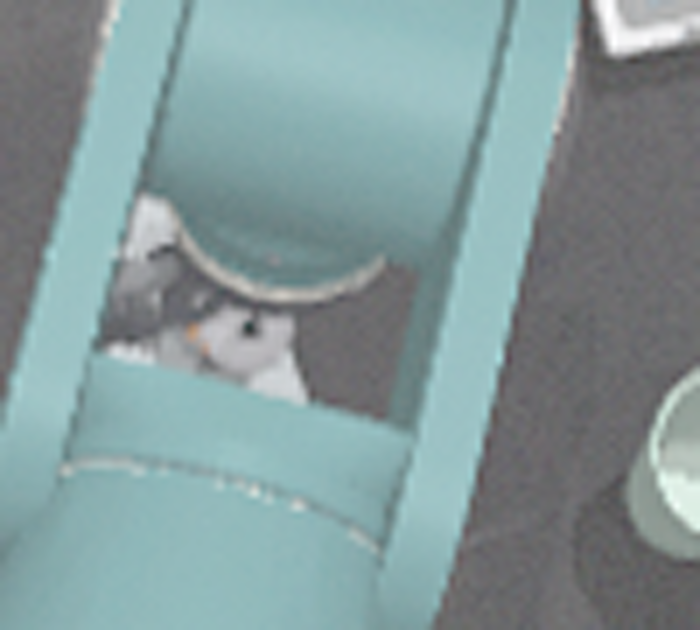

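```bash
python3 - <<'E'
from h import *
T=Cam("top");S=Cam("scene")
look("g7.png",(260,360,120,220),6)
im=cv2.imread("pics/g6.png")
x,y=.56,-.1607
for z in(.25,.28,.31,.34):
  print(z,"top rim nearest (bottom) zoom", ((T.proj(circ((x,y,z),.045))+.5-[285,160])*7).max(0),"scene", ((S.proj(circ((x,y,z),.045))+.5-[260,120])*6).max(0),((S.proj(circ((x,y,z),.045))+.5-[260,120])*6).min(0))
E
```

```text
[ 0.5603 -0.1607  0.1304] [-0.03 -0.37 -0.74] 0.0857 3.05
0.25 top rim nearest (bottom) zoom [374.44027798 361.62167319] scene [375.98769787 470.37810753] [190.15354671 369.19525277]
0.28 top rim nearest (bottom) zoom [385.4822773  343.87574105] scene [378.78999952 416.98386901] [190.57099407 317.30624515]
0.31 top rim nearest (bottom) zoom [397.17893414 325.07349155] scene [381.66535461 362.1653643 ] [190.99931196 264.1055173 ]
0.34 top rim nearest (bottom) zoom [409.59048863 305.11744684] scene [384.61666588 305.86467114] [191.43893181 209.54254331]
```

View pics/g7.png

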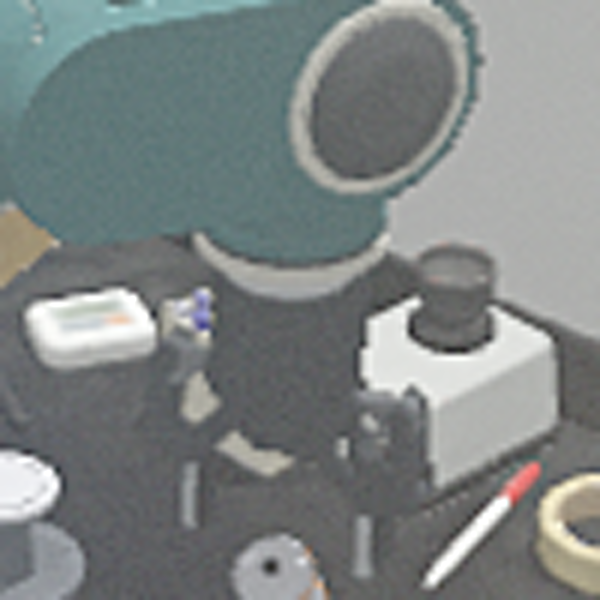

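The wrist axis agrees in both cameras, so xy is good. The open pads just sit higher than I assumed. I'll partly close to 52 mm, still clear of the head, to see how far the pads swing forward.

Emit:
play_rows:
  moves:
    - [[0, 0, 0], 0]
    - [[0, 0, 0], 0]
    - [[0, 0, 0], 0]
    - [[0, 0, 0], 0]
  grip: 0.62
  grip_force: 25

```text
time_s: 3.43
ee_pos: [0.5597, -0.1605, 0.129]
tool_rot: [[0.966, 0.26, 0.0], [0.26, -0.966, -0.0], [0.0, 0.0, -1.0]]
ft_force: [-0.5, 0.3, -1.0]
finger_gap: 0.0531
```

```bash
python3 - <<'E'
from h import *
look("g8.png",(270,350,160,250),7)
E
```

```text
[ 0.5597 -0.1605  0.129 ] [-0.47  0.34 -1.05] 0.0531 3.4333
```

View pics/g8.png

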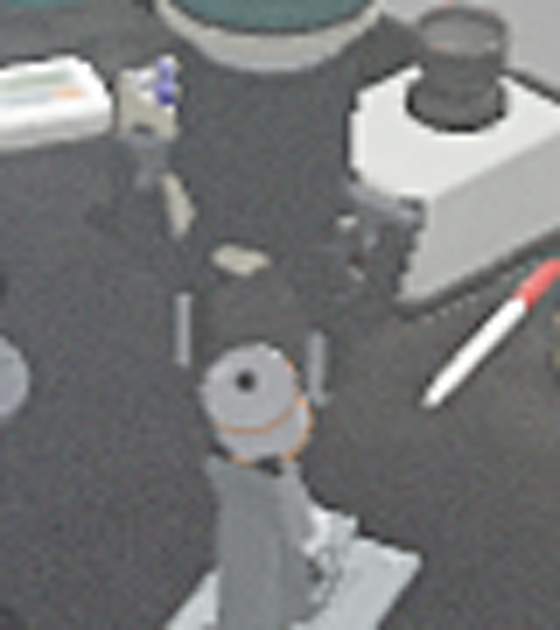

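```bash
python3 - <<'E'
from h import *
import numpy as np
acc=sum(manip.snapshot("scene")[:,:,::-1].astype(float) for _ in range(4))/4
im=np.clip((acc-10)*4,0,255).astype(np.uint8)
zoom(im,280,340,180,240,10,[],"pics/g9.png")
im=cv2.imread("pics/scene0.png").astype(float); im=np.clip((im-10)*4,0,255).astype(np.uint8)
zoom(im,350,430,300,360,9,[],"pics/g10.png")
E
```

```text
(no output)
```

View pics/g9.png

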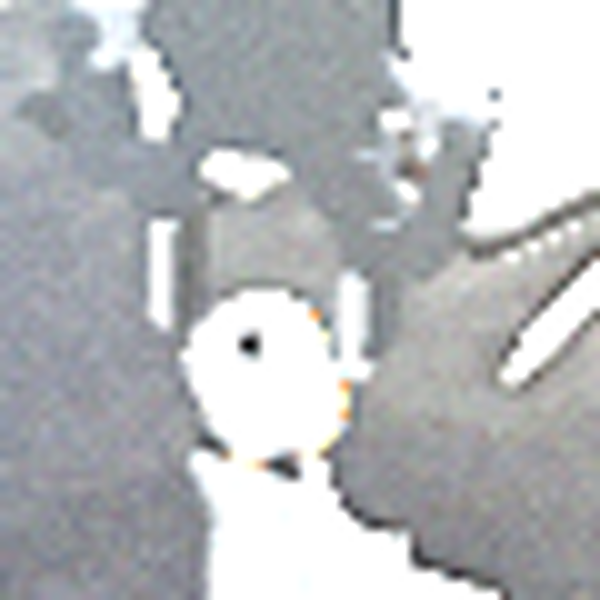

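View pics/g10.png

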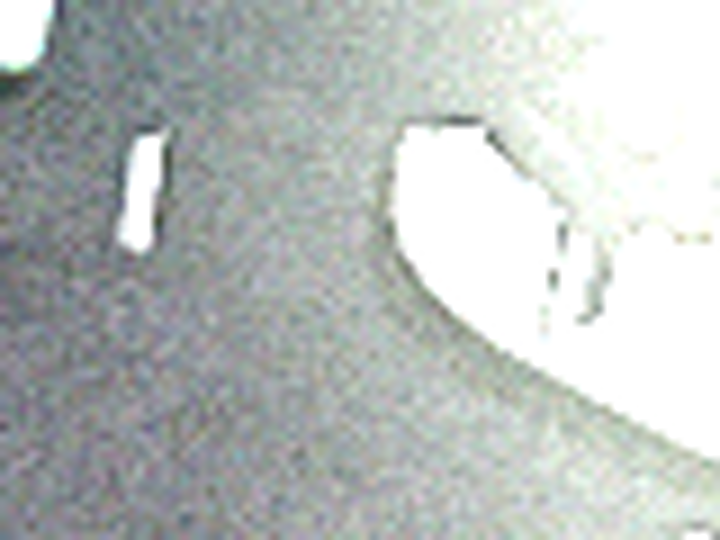

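```bash
python3 - <<'E'
from h import *
S=Cam("scene"); s=manip.read_state(); p=np.array(s['ee_pos']);R=np.array(s['tool_rot'])
px=np.array([[295.75,212.05],[314.75,216.75]])
for xo in(-.011,0):
  f=lambda v:(S.proj([p+R@[xo,-v[0],-v[2]],p+R@[xo,v[1],-v[2]]])-px).ravel()
  r=least_squares(f,[.03,.03,.02]); print(xo,r.x,r.fun)
f=lambda v:(S.proj([p+R@[v[2],-v[0],0],p+R@[v[2],v[1],0]])-px).ravel()
r=least_squares(f,[.03,.03,.02]); print(r.x,r.fun)
E
```

```text
-0.011 [0.0279497  0.03398725 0.03907886] [ 0.1295829  -0.43638232 -0.12747559  0.42928746]
0 [0.03324367 0.0293401  0.03032097] [ 0.1295829  -0.43638232 -0.12747558  0.42928746]
[0.05157214 0.01325107 0.03808347] [ 0.12958291 -0.4363823  -0.12747559  0.42928747]
```

Emit:
play_rows:
  moves:
    - [[0, 0, 0.5], 0]
    - [[0, 0, 1.0], 0]
    - [[0, 0, 1.5], 0]
    - [[0, 0, 1.5], 0]
    - [[0, 0, 1.5], 0]

```text
time_s: 4.1
ee_pos: [0.5594, -0.1604, 0.1132]
tool_rot: [[0.966, 0.26, -0.001], [0.26, -0.966, 0.0], [-0.001, -0.0, -1.0]]
ft_force: [0.5, 0.7, -0.2]
finger_gap: 0.0533
```

```bash
python3 - <<'E'
from h import *
look("g11.png",(280,340,180,240),10)
E
```

```text
[ 0.5594 -0.1604  0.1132] [ 0.46  0.72 -0.16] 0.0533 4.1
```

View pics/g11.png

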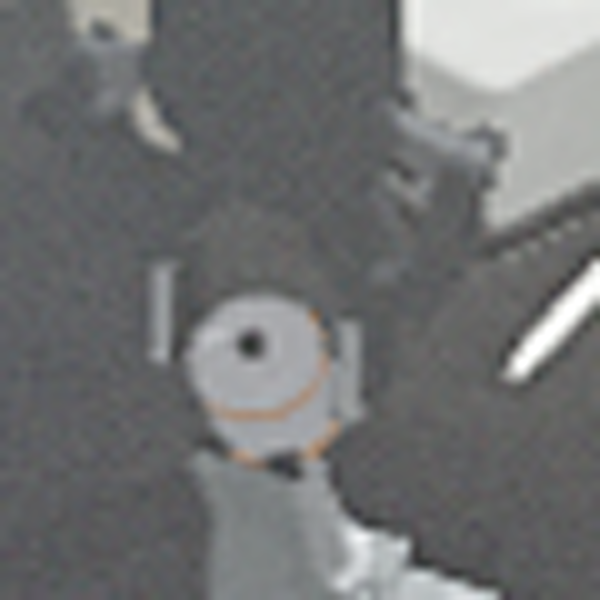

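```bash
python3 - <<'E'
from h import *
S=Cam("scene"); o,R=std_pose(.5835,-.155,.263)
s=manip.read_state();p=np.array(s['ee_pos']);Q=np.array(s['tool_rot'])
for h in(.110,.1325,.135,.155): 
  for v in(-.02,0,.02): print(h,v,o+R@[0,v,h],((S.proj(o+R@[0,v,h])+.5-[280,180])*10).round(0))
E
```

```text
0.11 -0.02 [ 0.57745801 -0.17733892  0.12912424] [[340. 426.]]
0.11 0 [ 0.57225844 -0.15802664  0.12912424] [[281. 408.]]
0.11 0.02 [ 0.56705887 -0.13871435  0.12912424] [[222. 391.]]
0.1325 -0.02 [ 0.56725812 -0.18008511  0.14899056] [[328. 392.]]
0.1325 0 [ 0.56205855 -0.16077282  0.14899056] [[268. 374.]]
0.1325 0.02 [ 0.55685898 -0.14146053  0.14899056] [[208. 357.]]
0.135 -0.02 [ 0.5661248  -0.18039024  0.15119793] [[326. 388.]]
0.135 0 [ 0.56092523 -0.16107795  0.15119793] [[266. 370.]]
0.135 0.02 [ 0.55572566 -0.14176566  0.15119793] [[207. 353.]]
0.155 -0.02 [ 0.55705823 -0.18283129  0.16885688] [[315. 357.]]
0.155 0 [ 0.55185866 -0.163519    0.16885688] [[254. 339.]]
0.155 0.02 [ 0.54665909 -0.14420671  0.16885688] [[194. 322.]]
```

Emit:
play_rows:
  moves:
    - [[0.1, 0, 0.4], 0]
    - [[0.1, 0, 0.8], 0]
    - [[0.1, 0, 1.1], 0]
    - [[0.1, 0, 1.1], 0]
    - [[0.1, 0, 1.1], 0]

```text
time_s: 4.57
ee_pos: [0.5605, -0.1602, 0.1025]
tool_rot: [[0.966, 0.26, -0.0], [0.26, -0.966, 0.0], [-0.0, -0.0, -1.0]]
ft_force: [-0.5, -0.5, 0.4]
finger_gap: 0.0527
```

```bash
python3 - <<'E'
from h import *
look("g12.png",(280,340,180,240),10)
E
```

```text
[ 0.5605 -0.1602  0.1025] [-0.47 -0.5   0.36] 0.0527 4.5667
```

View pics/g12.png

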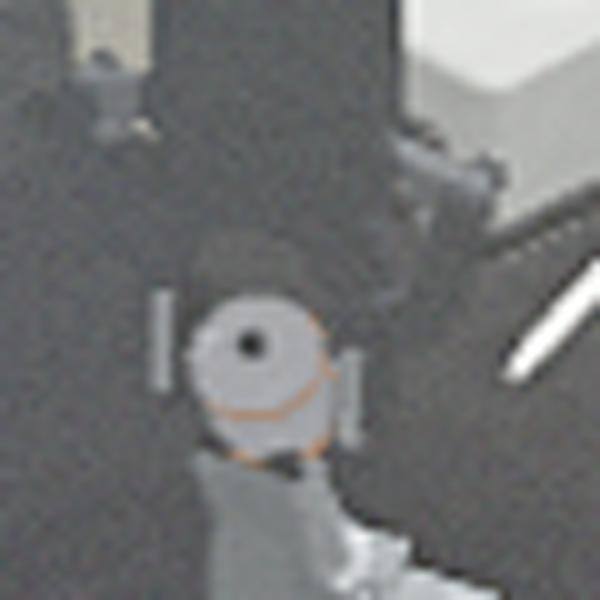

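Emit:
play_rows:
  moves:
    - [[0, 0, 0], 0]
    - [[0, 0, 0], 0]
    - [[0, 0, 0], 0]
    - [[0, 0, 0], 0]
    - [[0, 0, 0], 0]
    - [[0, 0, 0], 0]
  grip: 0.3
  grip_force: 25

```text
time_s: 5.12
ee_pos: [0.5607, -0.1603, 0.1031]
tool_rot: [[0.966, 0.26, 0.0], [0.26, -0.966, -0.0], [0.0, 0.0, -1.0]]
ft_force: [-2.1, 0.6, 6.1]
finger_gap: 0.0394
```

```bash
python3 - <<'E'
from h import *
look("g13.png",(280,340,180,240),10)
E
```

```text
[ 0.5607 -0.1603  0.1031] [-2.07  0.57  6.05] 0.0394 5.1167
```

View pics/g13.png

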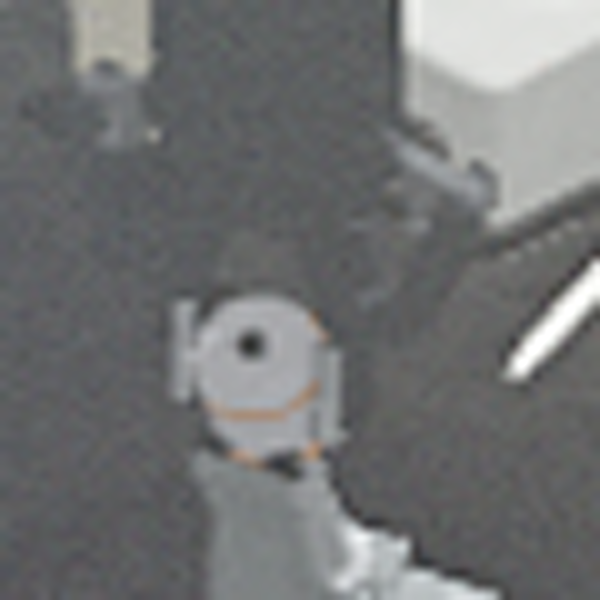

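Emit:
play_rows:
  moves:
    - [[-0.25, 0, -0.45], 0]
    - [[-0.5, 0, -0.9], 0]
    - [[-0.95, 0, -1.8], 0]
    - [[-1.4, 0, -2.65], 0]
    - [[-1.9, 0, -3.5], 0]
    - [[-2.35, 0, -4.4], 0]
    - [[-2.8, 0, -5.3], 0]
    - [[-3.3, 0, -6.2], 0]
    - [[-3.75, 0, -7.1], 0]
    - [[-4.2, 0, -8.0], 0]
    - [[-4.2, 0, -8.0], 0]
    - [[-4.2, 0, -8.0], 0]

```text
time_s: 6.17
ee_pos: [0.5201, -0.1713, 0.1834]
tool_rot: [[0.966, 0.26, 0.001], [0.26, -0.966, -0.0], [0.001, 0.001, -1.0]]
ft_force: [0.7, 0.3, -3.3]
finger_gap: 0.039
```

```bash
python3 - <<'E'
from h import *
look("g14.png",(260,350,150,250),6)
E
```

```text
[ 0.5201 -0.1713  0.1834] [ 0.73  0.33 -3.3 ] 0.039 6.1667
```

View pics/g14.png

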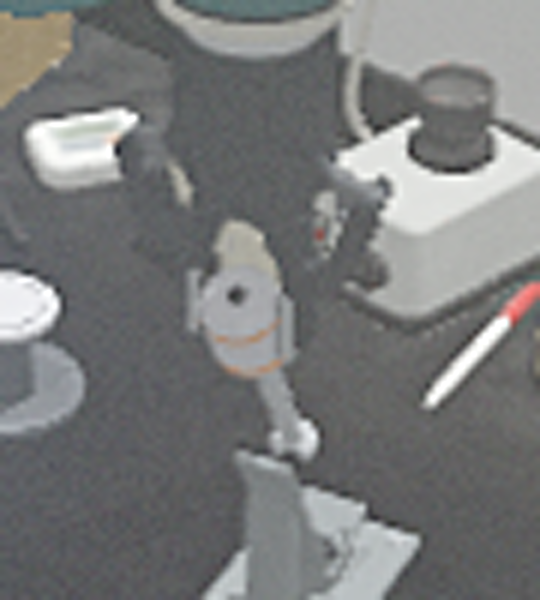

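```bash
python3 - <<'E'
from h import *
S=Cam("scene")
uz=lambda p:(np.array(p,float)+.5)/5-.5+[240,160]
def rf(P): return (P-[.5835,-.155,0])@Rz(.263)
for p,z in[((305,475),.008),((345,470),.008),((297,325),.135),((297,325),.12),((362,335),.135),((330,335),.135)]: print(p,z,rf(S.atz(uz([p]),z)).round(4))
# estimate current tilt from cap/foot pixels in g14 zoom6 origin (260,150)
u6=lambda p:(np.array(p,float)+.5)/6-.5+[260,150]
cap,foot=u6([238,294]),u6([297,440])
s=manip.read_state();p=np.array(s['ee_pos']);Q=np.array(s['tool_rot'])
def pts(v):
    th,z,dx=v; a=Q@[-np.sin(th),0,-np.cos(th)]  # head dir: -x tool, up
    g=p+Q@[dx,0,-z]; return g+a*.020, g-a*.135
def f(v): 
    c,o=pts(v); return np.r_[S.proj(c)[0]-cap,S.proj(o)[0]-foot, (v[2])*500]
r=least_squares(f,[.4,.03,0]); print(np.degrees(r.x[0]),r.x,r.fun,pts(r.x))
E
python3 - <<'E'
import sys; sys.path.insert(0,'.')
import os; os.chdir('.')
from h import *
look("g15.png",(270,340,160,260),6,"scene",.7)
look("g15t.png",(280,360,170,250),7,"top",.6)
E
```

```text
(305, 475) 0.008 [[-0.0388  0.0082  0.008 ]]
(345, 470) 0.008 [[-0.0227 -0.0124  0.008 ]]
(297, 325) 0.135 [[-0.0502  0.0106  0.135 ]]
(297, 325) 0.12 [[-0.0323  0.019   0.12  ]]
(362, 335) 0.135 [[-0.0413 -0.0284  0.135 ]]
(330, 335) 0.135 [[-0.0501 -0.0113  0.135 ]]
28.828910351500816 [5.03159405e-01 4.71349493e-02 3.51499900e-04] [-0.29924797  0.08745467 -0.34415375 -0.11841183  0.17574995] (array([ 0.51106243, -0.17357633,  0.24729981]), array([ 0.58324803, -0.15416322,  0.11151553]))
[ 0.52   -0.1712  0.1826] [ 0.2  -0.02 -3.72] 0.0394 6.2167
[ 0.52   -0.1711  0.1823] [-0.11 -0.38 -2.98] 0.0395 6.2667
```

View pics/g15.png

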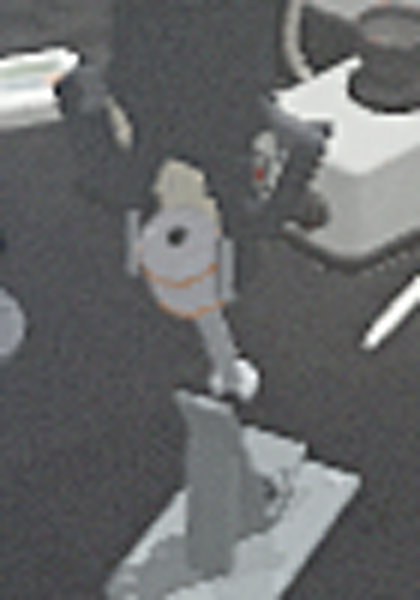

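View pics/g15t.png

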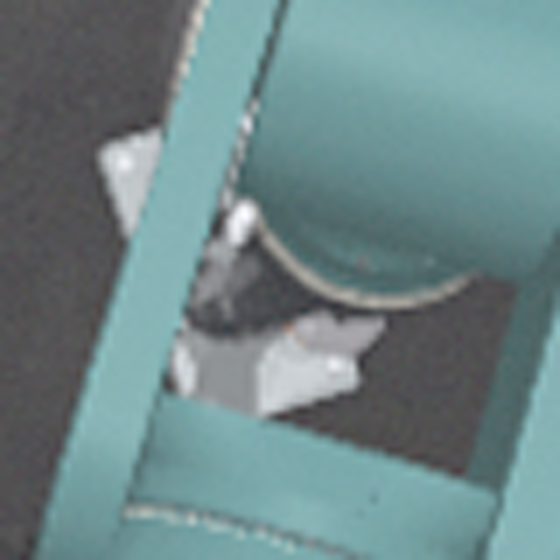

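```bash
python3 - <<'E'
from h import *
T=Cam("top"); print(T.atz([[271,247],[391,225],[160,257]],.1))
E
```

```text
[[ 0.44540294 -0.01133946  0.1       ]
 [ 0.49243488 -0.38485244  0.1       ]
 [ 0.43480126  0.32568091  0.1       ]]
```

Emit:
play_rows:
  moves:
    - [[0, 0, -1.5], 0]
    - [[0, 0, -3], 0]
    - [[0, 0, -4.5], 0]
    - [[-1, 0, -5], 0]
    - [[-2.5, 0, -5], 0]
    - [[-4.5, 0, -5], 0]
    - [[-6.5, 0, -5], 0]
    - [[-8, 0, -5], 0]
    - [[-9, 0, -5], 0]
    - [[-9, 0, -5], 0]

```text
time_s: 7.15
ee_pos: [0.4318, -0.1951, 0.2338]
tool_rot: [[0.966, 0.259, 0.001], [0.259, -0.966, -0.001], [0.001, 0.001, -1.0]]
ft_force: [-0.7, 0.6, -3.0]
finger_gap: 0.0394
```

```bash
python3 - <<'E'
from h import *
look("g16.png",(250,340,150,250),6,"scene",.7)
E
```

```text
[ 0.4318 -0.1951  0.2338] [-0.65  0.56 -2.98] 0.0394 7.15
```

View pics/g16.png

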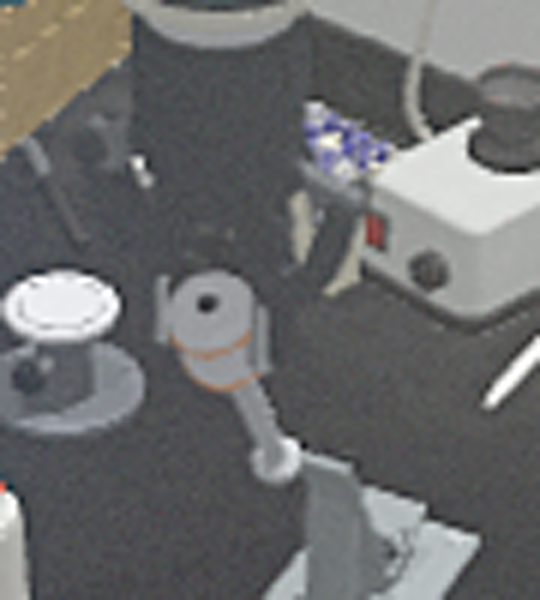

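Emit:
play_rows:
  moves:
    - [[0, 0, 2], 0]
    - [[0, 0, 4], 0]
    - [[0, 0, 6], 0]
    - [[0.5, 0, 6], 0]
    - [[1, 0, 6], 0]
    - [[1.5, 0, 6], 0]
    - [[2, 0, 6], 0]
    - [[2.5, 0, 6], 0]
    - [[2.5, 0, 6], 0]
    - [[2.5, 0, 6], 0]

```text
time_s: 8.03
ee_pos: [0.4577, -0.1879, 0.1731]
tool_rot: [[0.966, 0.26, 0.0], [0.26, -0.966, -0.0], [0.0, 0.0, -1.0]]
ft_force: [-0.2, 0.5, -3.0]
finger_gap: 0.0394
```

```bash
python3 - <<'E'
from h import *
look("g17.png",(250,340,150,250),6,"scene",.7)
E
```

```text
[ 0.4577 -0.1879  0.1731] [-0.19  0.54 -3.  ] 0.0394 8.0333
```

View pics/g17.png

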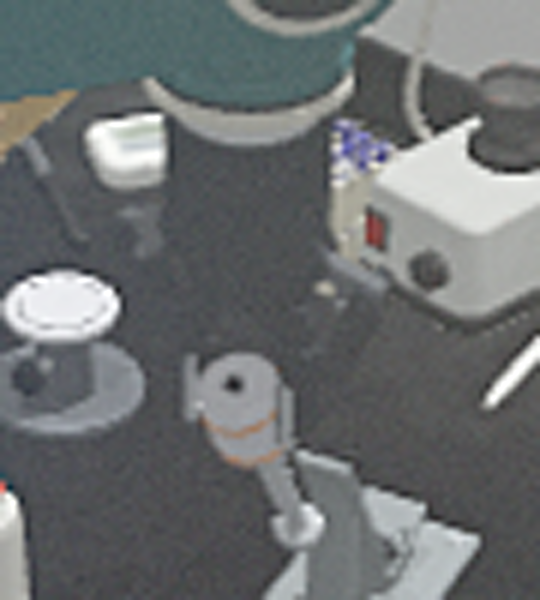

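Emit:
play_rows:
  moves:
    - [[0.4, 0, 0], 0]
    - [[0.8, 0, 0], 0]
    - [[1.2, 0, 0], 0]
    - [[1.6, 0, -0.1], 0]
    - [[2.0, 0, -0.3], 0]
    - [[2.0, 0, -0.3], 0]

```text
time_s: 8.58
ee_pos: [0.4773, -0.1827, 0.1761]
tool_rot: [[0.966, 0.26, 0.0], [0.26, -0.966, 0.0], [0.0, 0.0, -1.0]]
ft_force: [-0.2, 0.5, -2.6]
finger_gap: 0.0394
```

```bash
python3 - <<'E'
from h import *
look("g18.png",(250,340,150,250),6,"scene",.7)
E
```

```text
[ 0.4773 -0.1827  0.1761] [-0.23  0.46 -2.58] 0.0394 8.5833
```

View pics/g18.png

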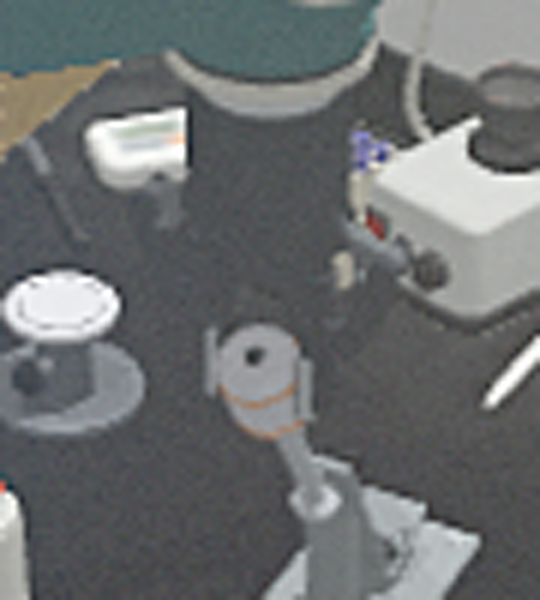

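Emit:
play_rows:
  moves:
    - [[0.4, 0, -0.1], 0]
    - [[0.8, 0, -0.3], 0]
    - [[1.2, 0, -0.5], 0]
    - [[1.6, 0, -0.7], 0]
    - [[1.6, 0, -0.7], 0]

```text
time_s: 9.05
ee_pos: [0.4927, -0.1786, 0.1831]
tool_rot: [[0.966, 0.26, 0.0], [0.26, -0.966, -0.0], [0.0, 0.0, -1.0]]
ft_force: [-1.4, -1.4, -2.5]
finger_gap: 0.0394
```

```bash
python3 - <<'E'
from h import *
look("g19.png",(250,340,150,250),6,"scene",.7)
E
```

```text
[ 0.4927 -0.1786  0.1831] [-1.37 -1.36 -2.53] 0.0394 9.05
```

View pics/g19.png

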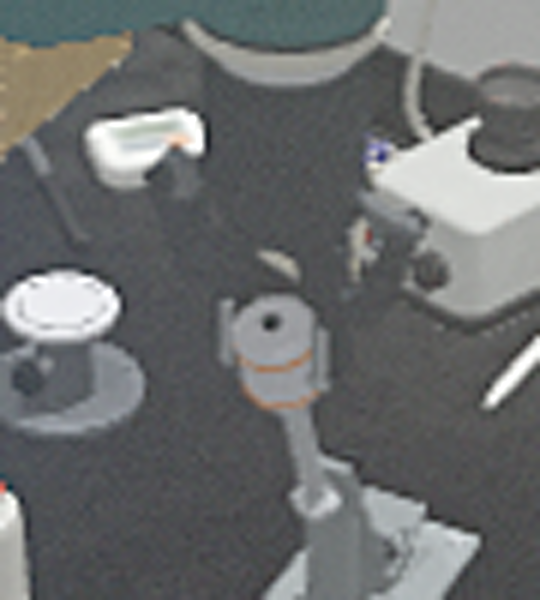

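Emit:
play_rows:
  moves:
    - [[0.5, 0, -0.2], 0]
    - [[1.0, 0, -0.35], 0]
    - [[1.5, 0, -0.5], 0]
    - [[2.0, 0, -0.6], 0]
    - [[2.4, 0, -0.7], 0]
    - [[2.4, 0, -0.7], 0]

```text
time_s: 9.6
ee_pos: [0.516, -0.1722, 0.1898]
tool_rot: [[0.966, 0.26, 0.0], [0.26, -0.966, 0.0], [0.0, -0.0, -1.0]]
ft_force: [-1.8, 0.2, -3.5]
finger_gap: 0.0395
```

```bash
python3 - <<'E'
from h import *
look("g20.png",(250,340,150,250),6,"scene",.7)
E
```

```text
[ 0.516  -0.1722  0.1898] [-1.8   0.16 -3.47] 0.0395 9.6
```

View pics/g20.png

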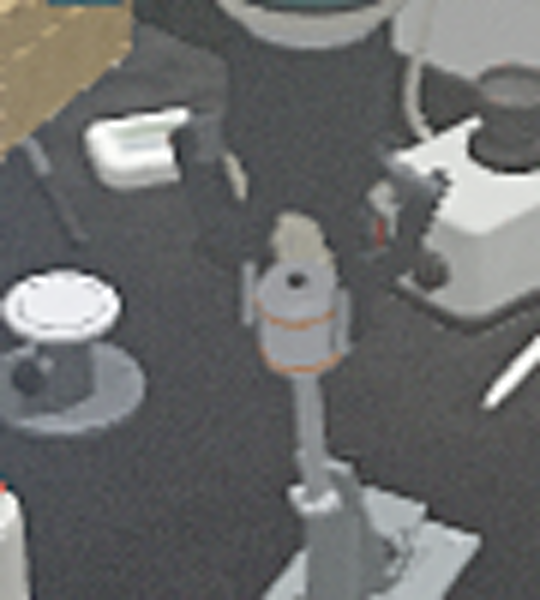

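```bash
cat >> h.py <<'E'
def ovl(S,p,Q,th,phi=0,z=.047,dx=0,dy=0,):
    # th: head lean toward tool -x ; phi: head lean toward tool +y
    Rx=np.column_stack  # noqa
    a=Q@np.array([-np.sin(th)*np.cos(phi),np.sin(phi),-np.cos(th)*np.cos(phi)])
    g=np.array(p)+Q@[dx,dy,-z]
    u=np.cross(a,[0,1,0]);u/=np.linalg.norm(u);v=np.cross(a,u);B=np.column_stack([u,v,a])
    o=g-a*.135
    cs=[(S.proj(ucirc(o,B,h,r)),c) for h,r,c in[(.155,.02,(0,0,255)),(.11,.02,(255,0,255)),(.009,.012,(0,255,0)),(0,.012,(255,255,0))]]
    cs+=[(S.proj([o+B@[0,0,.009],o+B@[0,0,.11]]),(0,255,0))]
    return cs,o
E
python3 - <<'E'
from h import *
S=Cam("scene");s=manip.read_state();p=s['ee_pos'];Q=np.array(s['tool_rot'])
im=manip.snapshot("scene")[:,:,::-1].copy(); cv2.imwrite("pics/raw21.png",im)
out=[]
for d in(2,7,12):
    cs,o=ovl(S,p,Q,np.radians(d)); print(d,o)
    zoom(im,280,325,180,245,9,cs,"pics/t.png"); out.append(cv2.imread("pics/t.png")[:, :266] if 0 else cv2.resize(cv2.imread("pics/t.png"),(266,384)))
cv2.imwrite("pics/g21.png",np.hstack(out))
E
```

```text
2 [ 0.52015346 -0.17102857  0.10177337]
7 [ 0.53148992 -0.16797312  0.10269646]
12 [ 0.54270561 -0.1649504   0.10463933]
```

View pics/g21.png

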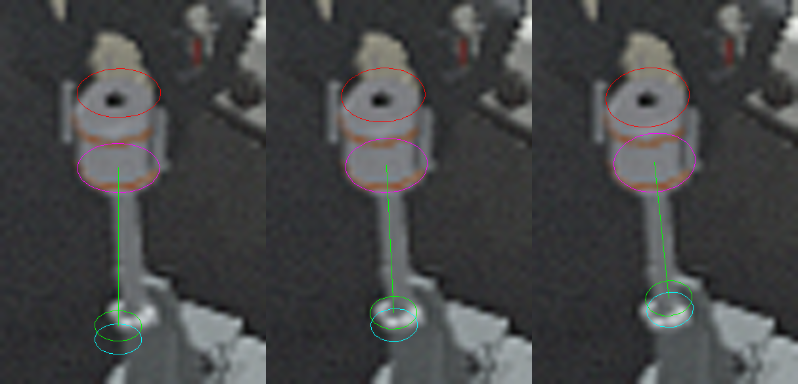

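Emit:
play_rows:
  moves:
    - [[0.5, 0, -0.1], 0]
    - [[1.0, 0, -0.15], 0]
    - [[1.4, 0, -0.2], 0]
    - [[1.8, 0, -0.25], 0]
    - [[1.8, 0, -0.25], 0]
    - [[1.8, 0, -0.25], 0]

```text
time_s: 10.2
ee_pos: [0.5329, -0.1677, 0.1923]
tool_rot: [[0.966, 0.26, 0.0], [0.26, -0.966, 0.0], [0.0, -0.0, -1.0]]
ft_force: [-2.3, 0.3, -2.1]
finger_gap: 0.0393
```

```bash
cat >> h.py <<'E'
def tri3(fn,ds,b=(280,325,180,245),z=.044,phi=0):
    S=Cam("scene");s=manip.read_state();p=s['ee_pos'];Q=np.array(s['tool_rot']); print(np.round(p,4),np.round(s['ft_force'],1),s['time_s'])
    im=manip.snapshot("scene")[:,:,::-1].copy()
    out=[]
    for d in ds:
        cs,o=ovl(S,p,Q,np.radians(d),np.radians(phi),z); print(d,o)
        zoom(im,*b,9,cs,"pics/t.png"); out.append(cv2.resize(cv2.imread("pics/t.png"),(266,384)))
    cv2.imwrite("pics/"+fn,np.hstack(out))
E
python3 - <<'E'
from h import *
tri3("g22.png",(-2,1,4))
E
```

```text
[ 0.5329 -0.1677  0.1923] [-2.3  0.3 -2.1] 10.2
-2 [ 0.52831634 -0.16892071  0.10136333]
1 [ 0.53514076 -0.16708306  0.10130198]
4 [ 0.54195893 -0.16524711  0.10161061]
```

View pics/g22.png

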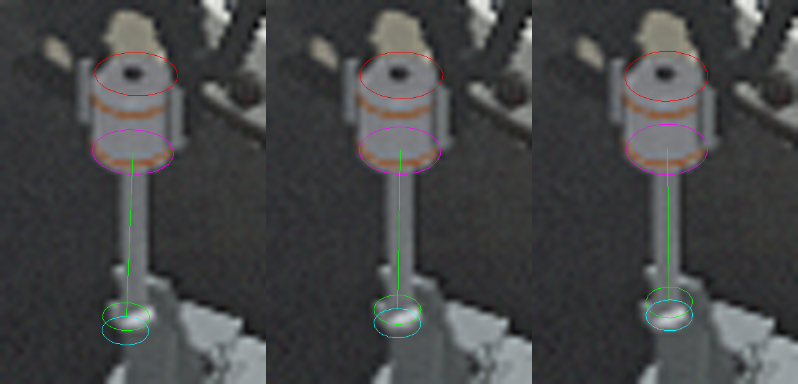

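```bash
python3 - <<'E'
from h import *
acc=sum(manip.snapshot("scene")[:,:,::-1].astype(float) for _ in range(3))/3
im=acc.astype(np.uint8); cv2.imwrite("pics/raw23.png",im)
zoom(im,285,325,185,245,10,[],"pics/g23.png")
E
```

```text
(no output)
```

View pics/g23.png

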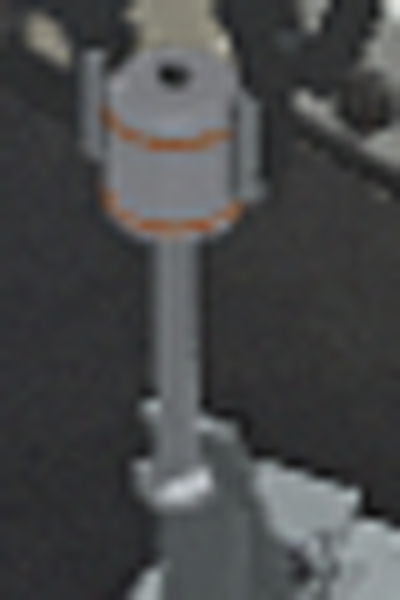

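```bash
cat >> h.py <<'E'
def fitpose(S,p,Q,cap,drumlow,stem1,stem2,footlow):
    def mod(v):
        th,phi,z,dx,dy=v
        a=Q@np.array([-np.sin(th)*np.cos(phi),np.sin(phi),-np.cos(th)*np.cos(phi)])
        o=np.array(p)+Q@[dx,dy,-z]-a*.135
        u=np.cross(a,[0,1,0]);u/=np.linalg.norm(u);B=np.column_stack([u,np.cross(a,u),a])
        return a,o,B
    def f(v):
        a,o,B=mod(v); r=list(S.proj(o+a*.155)[0]-cap)
        r.append(S.proj(ucirc(o,B,.11,.02))[:,1].max()-drumlow)
        r.append(S.proj(ucirc(o,B,0,.012))[:,1].max()-footlow)
        A=S.proj([o+a*.02,o+a*.105])
        for q in(stem1,stem2):
            t=(q[1]-A[0,1])/(A[1,1]-A[0,1]); r.append(A[0,0]+t*(A[1,0]-A[0,0])-q[0])
        return np.r_[r,v[3]*60,v[4]*60]
    r=least_squares(f,[0,0,.045,0,0]); a,o,B=mod(r.x)
    print("th,phi deg",np.degrees(r.x[:2]).round(2),"z,dx,dy mm",(r.x[2:]*1000).round(1),"res",r.fun.round(2),"foot",o.round(4),"axis",a.round(4),"tilt",np.degrees(np.arccos(a[2])).round(2))
    return r.x
E
python3 - <<'E'
from h import *
S=Cam("scene");s=manip.read_state();p=s['ee_pos'];Q=np.array(s['tool_rot'])
u=lambda x,y:np.array([(x+.5)/10-.5+285,(y+.5)/10-.5+185])
fitpose(S,p,Q,u(175,73),u(0,240)[1],u(176,260),u(181,440),u(0,505)[1])
fitpose(S,p,Q,u(175,73),u(0,240)[1],u(176,260),u(179,440),u(0,509)[1])
# predicted vertical line image slope
print(((S.proj([[.533,-.168,.22],[.533,-.168,.12]])+.5-[285,185])*10))
E
```

```text
th,phi deg [ 4.03 -0.14] z,dx,dy mm [45.9 -0.3 -0.5] res [-0.06  0.01 -0.02  0.    0.14 -0.07 -0.02 -0.03] foot [ 0.5414 -0.1652  0.1036] axis [-0.0688 -0.0159  0.9975] tilt 4.05
th,phi deg [ 3.21 -0.27] z,dx,dy mm [45.7 -0.2 -0.5] res [-0.03 -0.01  0.01 -0.    0.07 -0.04 -0.01 -0.03] foot [ 0.5397 -0.166   0.1033] axis [-0.0555 -0.01    0.9984] tilt 3.24
[[178.04376458 180.95711697]
 [171.3382924  453.09200374]]
```

Emit:
play_rows:
  moves:
    - [[0.4, 0, 0], 0]
    - [[0.8, 0, 0], 0]
    - [[0.8, 0, 0], 0]
    - [[0.8, 0, 0], 0]

```text
time_s: 10.73
ee_pos: [0.5405, -0.1656, 0.1922]
tool_rot: [[0.966, 0.26, -0.0], [0.26, -0.966, 0.0], [-0.0, -0.0, -1.0]]
ft_force: [-2.0, -0.4, -0.9]
finger_gap: 0.0394
```

Emit:
play_rows:
  moves:
    - [[-0.5, 0, 0], 0]
    - [[-1, 0, -0.3], 0]
    - [[-2, 0, -1], 0]
    - [[-3, 0, -3], 0]
    - [[-4, 0, -5], 0]
    - [[-4, 0, -5], 0]
    - [[-4, 0, -5], 0]

```text
time_s: 11.32
ee_pos: [0.5015, -0.1765, 0.2437]
tool_rot: [[0.966, 0.259, 0.003], [0.259, -0.966, -0.001], [0.003, 0.002, -1.0]]
ft_force: [-0.6, 0.7, -3.7]
finger_gap: 0.0393
```

```bash
python3 - <<'E'
from h import *
s=manip.read_state();print(s['ee_pos'],s['ft_force'])
acc=sum(manip.snapshot("scene")[:,:,::-1].astype(float) for _ in range(2))/2
im=acc.astype(np.uint8); cv2.imwrite("pics/raw24.png",im)
zoom(im,275,325,165,225,10,[],"pics/g24.png")
E
```

```text
[ 0.50154372 -0.17648428  0.24374971] [-0.63113167  0.73958304 -3.69104877]
```

View pics/g24.png

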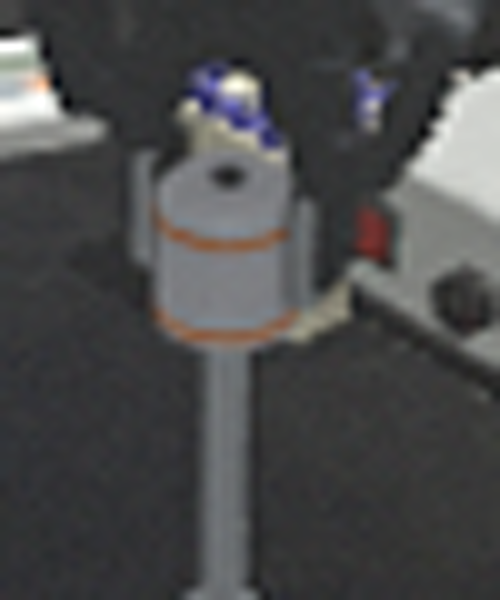

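Emit:
play_rows:
  moves:
    - [[0.5, -0.6, 0], 0]
    - [[1.5, -1.9, 0], 0]
    - [[3, -3.9, 0], 0]
    - [[4.8, -6.2, 0], 0]
    - [[6.7, -8.7, 0], 0]
    - [[8.6, -11.2, 0], 0]
    - [[10.5, -13.7, 0], 0]
    - [[12.4, -16.2, 0], 0]
    - [[14.3, -18.6, 0], 0]
    - [[16, -20.8, 0], 0]
    - [[17.2, -22.4, 0], 0]
    - [[17.9, -23.3, 0], 0]

```text
time_s: 12.42
ee_pos: [0.6143, 0.0984, 0.2406]
tool_rot: [[0.965, 0.262, -0.002], [0.262, -0.965, 0.0], [-0.002, -0.001, -1.0]]
ft_force: [-0.5, 0.1, -2.8]
finger_gap: 0.0394
```

Emit:
play_rows:
  moves:
    - [[0, 0, 0], 0]
    - [[0, 0, 0], 0]
    - [[0, 0, 1], 0]
    - [[0, 0, 2], 0]
    - [[0, 0, 2.5], 0]
    - [[0, 0, 2.5], 0]
    - [[0, 0, 2.5], 0]

```text
time_s: 13.0
ee_pos: [0.6138, 0.0949, 0.2168]
tool_rot: [[0.966, 0.259, -0.001], [0.259, -0.966, -0.0], [-0.001, -0.0, -1.0]]
ft_force: [0.4, 0.1, -2.7]
finger_gap: 0.0394
```

```bash
python3 - <<'E'
from h import *
s=manip.read_state();print(s['ee_pos'],s['ft_force'])
S=Cam("scene"); print(S.proj([.6139,.0953,.068]))
acc=sum(manip.snapshot("scene")[:,:,::-1].astype(float) for _ in range(3))/3
im=acc.astype(np.uint8); cv2.imwrite("pics/raw25.png",im)
zoom(im,235,285,150,210,10,[],"pics/g25.png")
im=manip.snapshot("top")[:,:,::-1]; cv2.imwrite("pics/t25.png",im)
E
```

```text
[0.6137543  0.09491463 0.21676406] [ 0.39535021  0.14946957 -2.73960478]
[[259.30552064 199.92631097]]
```

View pics/g25.png

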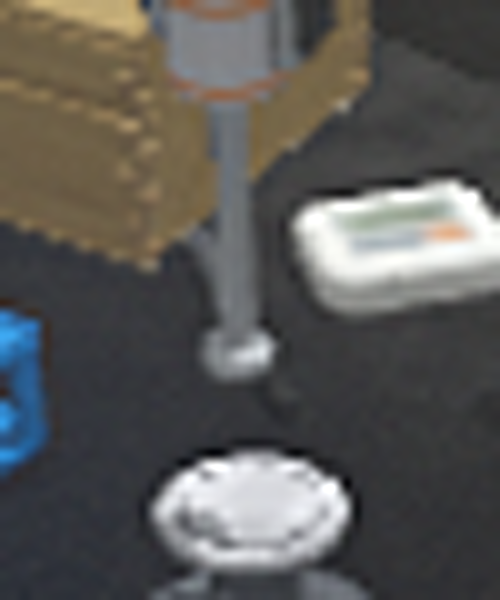

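View pics/t25.png

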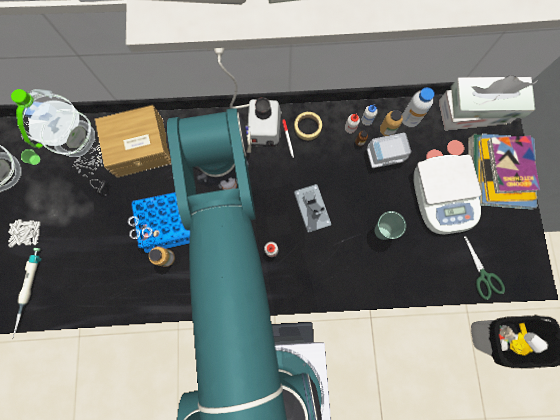

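Clean view. Now I fit the pose of the held standard.

```bash
python3 - <<'E'
from h import *
im=cv2.imread("pics/raw25.png")
zoom(im,235,285,135,195,10,[],"pics/g26.png")
E
```

```text
(no output)
```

View pics/g26.png

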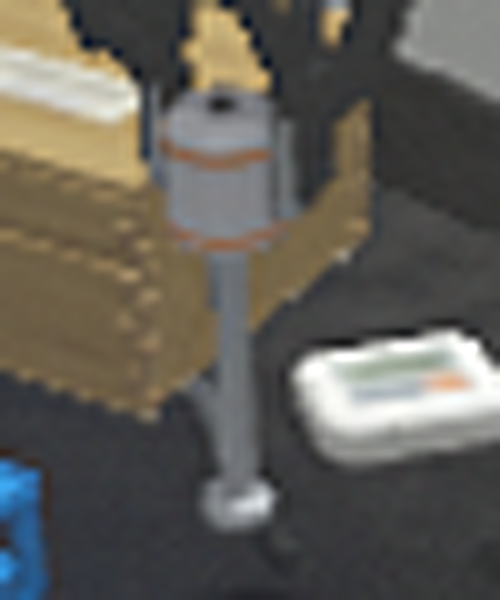

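```bash
python3 - <<'E'
from h import *
S=Cam("scene");s=manip.read_state();p=s['ee_pos'];Q=np.array(s['tool_rot']); print(p)
u=lambda x,y:np.array([(x+.5)/10-.5+235,(y+.5)/10-.5+135])
for c in((220,104,250,230,239,530),(220,104,250,229,238,530),(221,103,251,230,239,527)):
    v=fitpose(S,p,Q,u(*c[:2]),u(0,c[2])[1],u(c[3],280),u(c[4],460),u(0,c[5])[1])
im=cv2.imread("pics/raw25.png")
cs,o=ovl(S,p,Q,v[0],v[1],v[2],v[3],v[4]); zoom(im,235,285,135,195,10,cs,"pics/g27.png")
vert=S.proj([[.614,.095,.27],[.614,.095,.12]]); print(vert)
E
```

```text
[0.61418318 0.09530045 0.21780565]
th,phi deg [-0.95 -1.3 ] z,dx,dy mm [45.5 -0.1 -2. ] res [ 0.03 -0.33  0.35 -0.02 -0.03  0.02 -0.01 -0.12] foot [0.6123 0.0937 0.1283] axis [0.0093 0.0261 0.9996] tilt 1.59
th,phi deg [-1.01 -1.16] z,dx,dy mm [45.5 -0.1 -2.1] res [ 0.01 -0.33  0.35 -0.02  0.01  0.   -0.01 -0.12] foot [0.612  0.094  0.1283] axis [0.011  0.0241 0.9996] tilt 1.52
th,phi deg [-0.26 -0.72] z,dx,dy mm [45.8 -0.2 -1.6] res [ 0.01 -0.23  0.24 -0.01  0.    0.   -0.01 -0.1 ] foot [0.6134 0.095  0.1286] axis [4.000e-04 1.320e-02 9.999e-01] tilt 0.76
[[257.37470014 148.51293073]
 [258.89654342 187.41651746]]
```

View pics/g27.png

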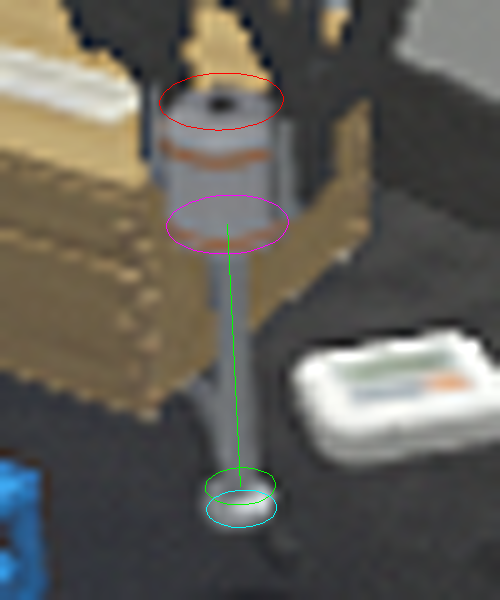

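Emit:
play_rows:
  moves:
    - [[0, 0, 1], 0]
    - [[0, 0, 2], 0]
    - [[0, 0, 3], 0]
    - [[0, 0, 4], 0]
    - [[0, 0, 4.7], 0]
    - [[0, 0, 5], 0]
    - [[0, 0, 5], 0]
    - [[0, 0, 5], 0]

```text
time_s: 13.87
ee_pos: [0.6141, 0.0954, 0.1674]
tool_rot: [[0.966, 0.26, 0.0], [0.26, -0.966, -0.0], [0.0, 0.0, -1.0]]
ft_force: [0.7, 1.0, -3.2]
finger_gap: 0.0395
```

```bash
python3 - <<'E'
from h import *
s=manip.read_state();print(s['ee_pos'],s['ft_force'],s['ft_torque'])
im=manip.snapshot("scene")[:,:,::-1].copy(); cv2.imwrite("pics/raw28.png",im)
zoom(im,235,285,155,215,10,[],"pics/g28.png")
E
```

```text
[0.61411889 0.09540888 0.16743098] [ 0.66733237  0.95402886 -3.16001899] [-0.03272694  0.04613652  0.00045456]
```

View pics/g28.png

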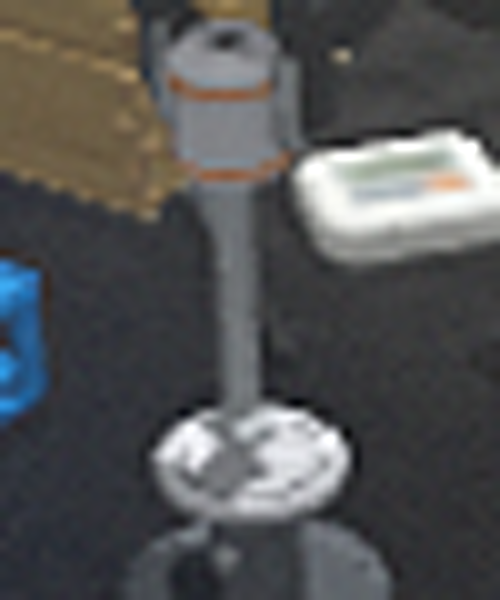

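Emit:
play_rows:
  moves:
    - [[0, 0, 0.1], 0]
    - [[0, 0, 0.2], 0]
    - [[0, 0, 0.3], 0]
    - [[0, 0, 0.4], 0]
    - [[0, 0, 0.5], 0]
    - [[0, 0, 0.5], 0]

```text
time_s: 14.42
ee_pos: [0.614, 0.0954, 0.162]
tool_rot: [[0.966, 0.26, -0.0], [0.26, -0.966, -0.0], [-0.0, -0.0, -1.0]]
ft_force: [-0.5, -0.3, -3.4]
finger_gap: 0.0393
```

Emit:
play_rows:
  moves:
    - [[0, 0, 0.08], 0]
    - [[0, 0, 0.16], 0]
    - [[0, 0, 0.24], 0]
    - [[0, 0, 0.24], 0]

```text
time_s: 14.75
ee_pos: [0.614, 0.0954, 0.1597]
tool_rot: [[0.966, 0.26, -0.0], [0.26, -0.966, -0.0], [-0.0, -0.0, -1.0]]
ft_force: [0.9, -0.5, -2.2]
finger_gap: 0.0393
```

Emit:
play_rows:
  moves:
    - [[0, 0, 0.08], 0]
    - [[0, 0, 0.16], 0]
    - [[0, 0, 0.16], 0]

```text
time_s: 15.0
ee_pos: [0.614, 0.0954, 0.1581]
tool_rot: [[0.966, 0.26, -0.0], [0.26, -0.966, -0.0], [-0.0, -0.0, -1.0]]
ft_force: [-0.8, -0.9, -2.7]
finger_gap: 0.0396
```

Emit:
play_rows:
  moves:
    - [[0, 0, 0.08], 0]
    - [[0, 0, 0.16], 0]
    - [[0, 0, 0.16], 0]

```text
time_s: 15.25
ee_pos: [0.614, 0.0954, 0.1565]
tool_rot: [[0.966, 0.26, -0.0], [0.26, -0.966, -0.0], [-0.0, -0.0, -1.0]]
ft_force: [-0.3, 0.2, -2.6]
finger_gap: 0.0395
```

Emit:
play_rows:
  moves:
    - [[0, 0, 0.08], 0]
    - [[0, 0, 0.16], 0]
    - [[0, 0, 0.16], 0]

```text
time_s: 15.5
ee_pos: [0.614, 0.0954, 0.1549]
tool_rot: [[0.966, 0.26, -0.0], [0.26, -0.966, -0.0], [-0.0, -0.0, -1.0]]
ft_force: [0.5, 0.7, -2.9]
finger_gap: 0.0395
```

Emit:
play_rows:
  moves:
    - [[0, 0, 0.07], 0]
    - [[0, 0, 0.14], 0]
    - [[0, 0, 0.14], 0]

```text
time_s: 15.75
ee_pos: [0.614, 0.0954, 0.1535]
tool_rot: [[0.966, 0.26, -0.0], [0.26, -0.966, -0.0], [-0.0, -0.0, -1.0]]
ft_force: [-0.2, 0.1, -3.3]
finger_gap: 0.0397
```

Emit:
play_rows:
  moves:
    - [[0, 0, 0.07], 0]
    - [[0, 0, 0.14], 0]
    - [[0, 0, 0.14], 0]

```text
time_s: 16.0
ee_pos: [0.6141, 0.0954, 0.1525]
tool_rot: [[0.966, 0.26, 0.0], [0.26, -0.966, 0.0], [0.0, 0.0, -1.0]]
ft_force: [-0.4, -0.6, -1.9]
finger_gap: 0.0393
```

```bash
python3 - <<'E'
from h import *
acc=sum(manip.snapshot("scene")[:,:,::-1].astype(float) for _ in range(3))/3
im=acc.astype(np.uint8); cv2.imwrite("pics/raw29.png",im)
zoom(im,235,285,160,220,10,[],"pics/g29.png")
E
```

```text
(no output)
```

View pics/g29.png

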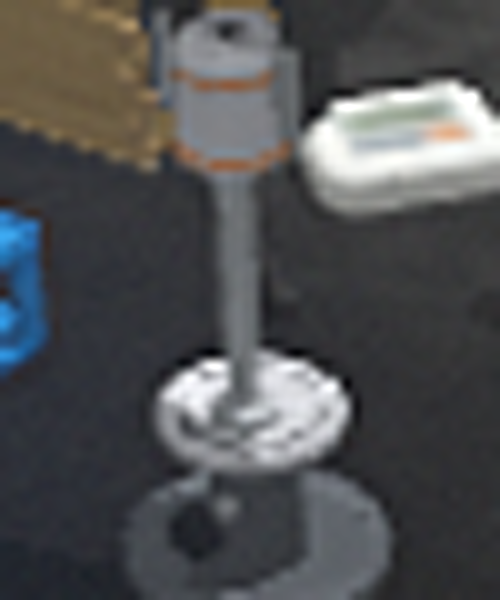

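Emit:
play_rows:
  moves:
    - [[0, 0, -0.15], 0]
    - [[0.1, 0.2, -0.15], 0]
    - [[0.1, 0.2, -0.05], 0]
    - [[0.1, 0.2, 0.05], 0]
    - [[0.1, 0.2, 0.1], 0]
    - [[0.1, 0.2, 0.1], 0]

```text
time_s: 16.65
ee_pos: [0.616, 0.0937, 0.1524]
tool_rot: [[0.966, 0.26, 0.002], [0.26, -0.966, 0.0], [0.002, 0.0, -1.0]]
ft_force: [-0.5, -0.8, 6.5]
finger_gap: 0.0395
```

Emit:
play_rows:
  moves:
    - [[0, 0, 0.05], 0]
    - [[0, 0, 0.1], 0]
    - [[0, 0, 0.1], 0]

```text
time_s: 16.9
ee_pos: [0.6163, 0.0938, 0.1524]
tool_rot: [[0.966, 0.26, 0.003], [0.26, -0.966, 0.0], [0.003, 0.001, -1.0]]
ft_force: [-1.8, -1.2, 13.2]
finger_gap: 0.0394
```

Emit:
play_rows:
  moves:
    - [[0, 0, -0.05], 0]
    - [[0, 0, -0.1], 0]
    - [[0, 0, -0.1], 0]
    - [[0, 0, -0.1], 0]

```text
time_s: 17.23
ee_pos: [0.616, 0.0937, 0.1524]
tool_rot: [[0.966, 0.26, 0.002], [0.26, -0.966, 0.0], [0.002, 0.0, -1.0]]
ft_force: [-1.1, -0.4, 7.0]
finger_gap: 0.0395
```

```bash
python3 - <<'E'
from h import *
acc=sum(manip.snapshot("scene")[:,:,::-1].astype(float) for _ in range(3))/3
im=acc.astype(np.uint8); cv2.imwrite("pics/raw30.png",im)
zoom(im,235,285,155,215,10,[],"pics/g30.png")
E
```

```text
(no output)
```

View pics/g30.png

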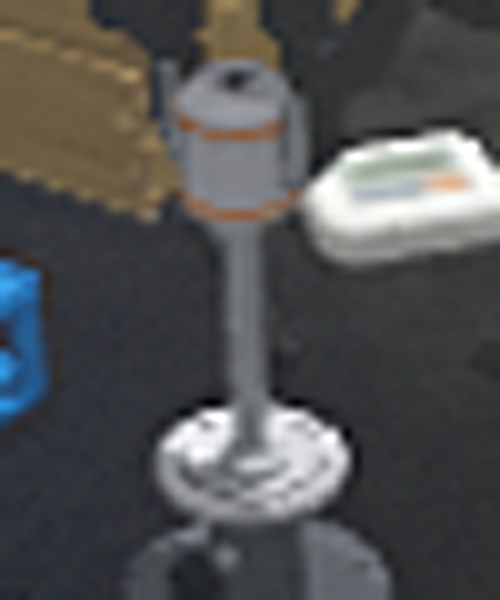

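```bash
python3 - <<'E'
from h import *
S=Cam("scene");s=manip.read_state();p=s['ee_pos'];Q=np.array(s['tool_rot']); print(p,s['ft_force'])
im=cv2.imread("pics/raw30.png")
u=lambda x,y:np.array([(x+.5)/10-.5+235,(y+.5)/10-.5+155])
v=fitpose(S,p,Q,u(236,79),u(0,226)[1],u(245,260),u(249,400),u(0,482)[1])
for th in(-2,0,2):
    cs,o=ovl(S,p,Q,np.radians(th),0,.0455,v[3],v[4]); print(th,o)
    zoom(im,235,285,155,215,10,cs,f"pics/t{th}.png")
cv2.imwrite("pics/g31.png",np.hstack([cv2.imread(f"pics/t{t}.png")[:,120:380] for t in(-2,0,2)]))
E
```

```text
[0.61597132 0.09374069 0.15238271] [-1.40153188 -0.43887999  7.93583132]
th,phi deg [0.51 0.27] z,dx,dy mm [45.7 -0.6 -1.1] res [ 0.06 -0.03  0.03 -0.   -0.11  0.06 -0.04 -0.07] foot [0.6163 0.0956 0.0631] axis [-0.009  -0.007   0.9999] tilt 0.66
-2 [0.61072009 0.09344696 0.0629559 ]
0 [0.61526995 0.09467071 0.06288151]
2 [0.61981954 0.09589443 0.0629716 ]
```

View pics/g31.png

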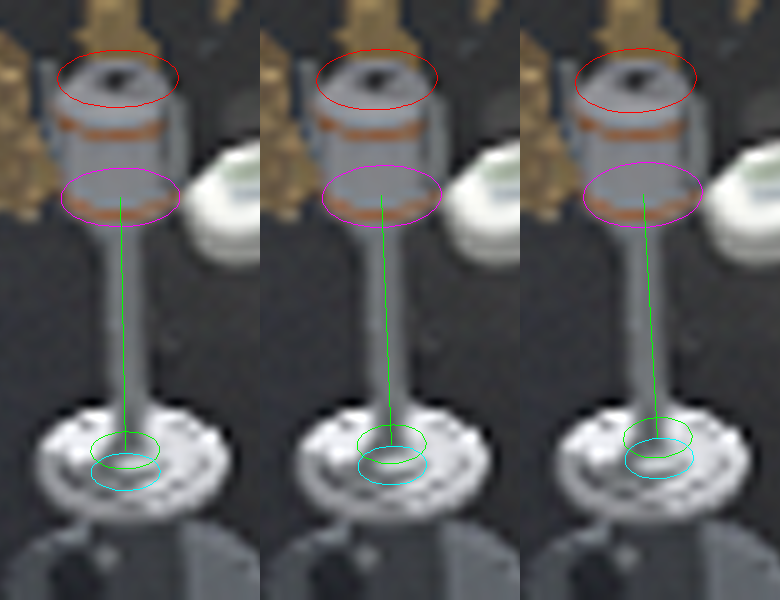

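Emit:
play_rows:
  moves:
    - [[0, 0, -0.06], 0]
    - [[0, 0, -0.1], 0]
    - [[0, 0, -0.1], 0]
  grip_force: 20

```text
time_s: 17.63
ee_pos: [0.6156, 0.0937, 0.1524]
tool_rot: [[0.966, 0.26, 0.0], [0.26, -0.966, -0.0], [0.0, 0.0, -1.0]]
ft_force: [-1.0, -0.0, 1.8]
finger_gap: 0.0394
```

Emit:
play_rows:
  moves:
    - [[0, 0, 0], 0]
    - [[0, 0, 0], 0]
  grip: 0.45

```text
time_s: 17.8
ee_pos: [0.6156, 0.0937, 0.1524]
tool_rot: [[0.966, 0.26, 0.0], [0.26, -0.966, -0.0], [0.0, 0.0, -1.0]]
ft_force: [0.0, -0.7, 3.0]
finger_gap: 0.0393
```

Emit:
play_rows:
  moves:
    - [[0, 0, -0.02], 0]
    - [[0, 0, -0.02], 0]
    - [[0, 0, -0.02], 0]
  grip: 0.465

```text
time_s: 18.05
ee_pos: [0.6155, 0.0937, 0.1523]
tool_rot: [[0.966, 0.26, -0.0], [0.26, -0.966, -0.0], [-0.0, -0.0, -1.0]]
ft_force: [-0.7, -1.2, 0.3]
finger_gap: 0.0398
```

Emit:
play_rows:
  moves:
    - [[0, 0, 0], 0]
    - [[0, 0, 0], 0]
    - [[0, 0, 0], 0]
  grip: 0.475

```text
time_s: 18.3
ee_pos: [0.6154, 0.0938, 0.1523]
tool_rot: [[0.966, 0.26, -0.0], [0.26, -0.966, 0.0], [-0.0, -0.0, -1.0]]
ft_force: [0.6, 0.3, -0.6]
finger_gap: 0.0407
```

Emit:
play_rows:
  moves:
    - [[0, 0, 0], 0]
    - [[0, 0, 0], 0]
    - [[0, 0, 0], 0]
  grip: 0.485

```text
time_s: 18.55
ee_pos: [0.6155, 0.0938, 0.1525]
tool_rot: [[0.966, 0.26, -0.0], [0.26, -0.966, 0.0], [-0.0, -0.0, -1.0]]
ft_force: [-0.8, -0.5, 0.5]
finger_gap: 0.0411
```

Emit:
play_rows:
  moves:
    - [[0, 0, 0], 0]
    - [[0, 0, 0], 0]
    - [[0, 0, 0], 0]
  grip: 0.51

```text
time_s: 18.8
ee_pos: [0.6155, 0.0938, 0.1525]
tool_rot: [[0.966, 0.26, -0.0], [0.26, -0.966, 0.0], [-0.0, -0.0, -1.0]]
ft_force: [-0.4, 0.5, 0.7]
finger_gap: 0.0436
```

```bash
python3 - <<'E'
from h import *
look("g32.png",(235,285,155,215),10,"scene",.7)
E
```

```text
[0.6155 0.0938 0.1525] [-0.35  0.49  0.72] 0.0436 18.8
```

View pics/g32.png

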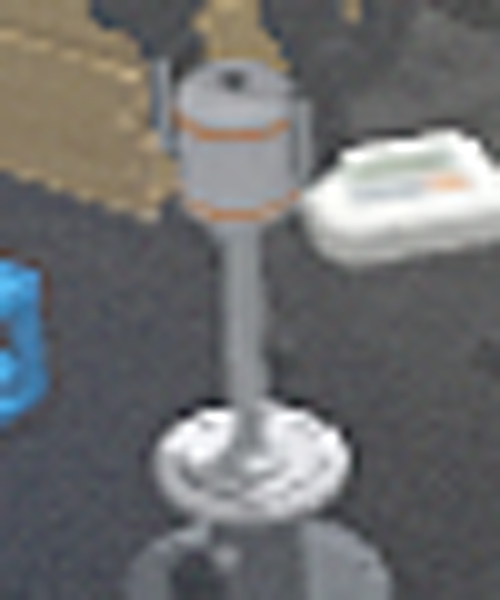

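Emit:
play_rows:
  moves:
    - [[0, 0, 0], 0]
    - [[0, 0, 0], 0]
    - [[0, 0, 0], 0]
    - [[0, 0, 0], 0]
  grip: 0.7

```text
time_s: 19.18
ee_pos: [0.6156, 0.0937, 0.1525]
tool_rot: [[0.966, 0.26, 0.0], [0.26, -0.966, 0.0], [0.0, -0.0, -1.0]]
ft_force: [0.3, -0.5, -0.5]
finger_gap: 0.0594
```

Emit:
play_rows:
  moves:
    - [[0, 0, -0.4], 0]
    - [[0, 0, -1], 0]
    - [[0, 0, -2], 0]
    - [[0, 0, -3], 0]
    - [[0, 0, -4], 0]
    - [[0, 0, -5.5], 0]
    - [[0, 0, -7], 0]
    - [[0, 0, -9], 0]
    - [[0, 0, -11], 0]
    - [[0, 0, -12], 0]
    - [[0, 0, -12], 0]
    - [[0, 0, -12], 0]

```text
time_s: 20.18
ee_pos: [0.6156, 0.0938, 0.2727]
tool_rot: [[0.966, 0.26, 0.001], [0.26, -0.966, 0.0], [0.001, 0.0, -1.0]]
ft_force: [-0.0, 0.6, -0.3]
finger_gap: 0.0596
```

```bash
python3 - <<'E'
from h import *
look("g33.png",(235,285,155,215),10,"scene",.7)
im=manip.snapshot("scene")[:,:,::-1]; cv2.imwrite("pics/s33.png",im)
E
```

```text
[0.6156 0.0938 0.2727] [-0.02  0.6  -0.31] 0.0596 20.1833
```

View pics/g33.png

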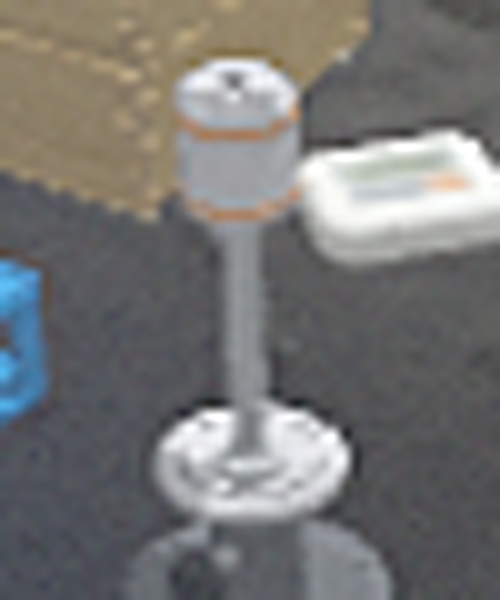

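View pics/s33.png

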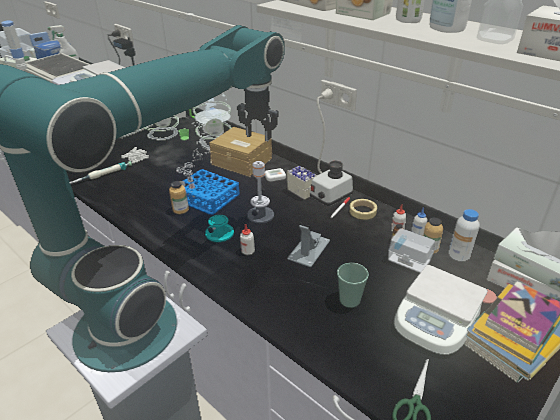

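Emit:
play_rows:
  moves:
    - [[0, 0, 0], 0]
    - [[0, 0, 0], 0]
    - [[0, 0, 0], 0]
    - [[0, 0, 0], 0]
    - [[0, 0, 0], 0]
    - [[0, 0, 0], 0]

```text
time_s: 20.78
ee_pos: [0.6155, 0.0938, 0.2725]
tool_rot: [[0.966, 0.26, -0.0], [0.26, -0.966, 0.0], [-0.0, -0.0, -1.0]]
ft_force: [-0.4, 0.1, -0.3]
finger_gap: 0.06
```

```bash
python3 - <<'E'
from h import *
a=manip.snapshot("scene").astype(int); cv2.imwrite("pics/final.png",a[:,:,::-1]); b=cv2.imread("pics/s33.png")[:,:,::-1].astype(int)
print(np.abs(a-b)[160:205,248:270].mean())
S=Cam("scene");s=manip.read_state();Q=np.array(s['tool_rot']);p=np.array([.6155,.0938,.1525])
u=lambda x,y:np.array([(x+.5)/10-.5+235,(y+.5)/10-.5+155])
fitpose(S,p,Q,u(236,79),u(0,224)[1],u(245,260),u(250,400),u(0,481)[1])
print(manip.close_job())
E
```

```text
2.058922558922559
th,phi deg [0.72 0.16] z,dx,dy mm [45.9 -0.2 -1. ] res [ 0.04 -0.12  0.14 -0.01 -0.07  0.04 -0.01 -0.06] foot [0.6166 0.0955 0.0635] axis [-0.0115 -0.006   0.9999] tilt 0.74
the job is handed in; nothing more can be done
None[ WARN:0@2.524] global loadsave.cpp:1063 imwrite_ Unsupported depth image for selected encoder is fallbacked to CV_8U.
```

The standard is standing by itself on the platform of the pedestal with the dark base, inside the engraved ring, and the job is handed in. No verdict was reported.

**What I did:**
- I gripped the head, drew the standard out along its axis, and carried it to the rest's upright.
- The moves allow no tool tilt, so I turned the standard upright in the fingers by pushing its foot against the rest's upright.
- I then felt for the platform in steps of about 1 mm. It came in at about 16 N against the 45 N limit.
- I eased that load off, opened the fingers in small steps and lifted straight up. The job was handed in at about 21 s.

**Last checks:**
- The camera fit gives a tilt of about 0.7° and the foot about 3 mm from the platform's axis.
- The pictures before and after a 0.6 s wait look the same apart from noise. The gripper is clear and reads no load.
- The dropper bottle, brown bottle and beaker look untouched in the scene picture. I did not measure their positions.

**Disagreements:**
- In the pictures the fingertips sat roughly 30 mm higher than the reported TCP, so I set the grip height from the images.
- The camera estimates of the platform height ran from about 60 to 68 mm. At contact the foot fitted to about 63 mm.

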